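# Put the site torches on charge

## Task

Take the marker that was left across the torch charger and lay it on the desk beside it. Then put every torch on charge: grip it towards its tail, swing it upright in the fingers, lens end down, by pushing its overhanging tail against the edge of the steel tipping bar, and stand it in a free bay of the charger. When all torches stand in bays, press the charger's sprung lever fully down until it clicks and stays down by itself; leave the keys, the radio and the tape measure where they are.

Things in the scene. Friction and masses are not known exactly. Their poses are not given: they have to be found in the camera images.
- charger: Fixed torch charger: black base plate 10 mm thick (x -48 to +58, y -211 to +125 mm) with a grey block (68 x 228 mm, rim 60 mm above the desk) holding three square open bays in a row along y, and a sprung lever at the -y end. Origin: on the desk under the centre of the middle bay; z up, yaw within 0.2 rad of the world's.
- bay_0 (a point): Floor centre of the right-hand bay, 44 x 44 mm inside, floor 10 mm and rim 60 mm above the desk; charger x = 0, y = -80 mm.
- bay_1 (a point): Floor centre of the middle bay, 44 x 44 mm inside, floor 10 mm and rim 60 mm above the desk; charger x = 0, y = 0 mm.
- bay_2 (a point): Floor centre of the left-hand bay, 44 x 44 mm inside, floor 10 mm and rim 60 mm above the desk; charger x = 0, y = 80 mm.
- lever (a joint): Charger's lever, rad: 0 raised (at rest), 0.50 fully down. Hinge along the charger's y through charger point (38, -165, 72) mm; the arm reaches towards -x, pad centre 86 mm from the hinge. A spring pushes it up (7 to 8 N at the pad, fading to nil at 0.36); beyond that it snaps over and the detent holds it at 0.50; pressed less, it springs back up.
- lever_pad (a point): Centre of the upper face of the lever's black rubber press pad (44 x 34 mm). Raised it is about 120 mm above the desk, down about 80 mm, then at charger x = -48, y = -165 mm. Push it from above.
- tipping_bar: Fixed stand with a horizontal flat steel bar. Origin on the desk below the middle of the bar's front face; y along the bar, -x the front (roughly towards the robot), z up. Bar 8 mm thick (x 0 to 8), 24 mm high (z 111 to 135 mm), clear between its posts from y -94 to +94 mm; open below down to an 8 mm base plate (x -10 to +100 mm).
- bar_edge (a point): Middle of the bar's upper front edge, 135 mm above the desk, rounded 3 mm.
- marker: White board marker with a black cap, 18 x 129 x 19 mm, lying across the rims of the charger's bays at the start. Origin: centre of its underside; its long axis is its y; grasp across 18 mm.
- keys: Bunch of two door keys on a split ring, 49 x 74 x 19 mm, lying flat, not to be moved. Origin: centre of its underside.
- radio: Black hand radio lying flat, 206 x 58 x 35 mm, not to be moved. Origin: centre of its underside.
- tape_measure: Yellow tape measure, 65 x 87 x 35 mm, not to be moved. Origin: centre of its underside.
- torch_0: Black torch, 125 mm long, lying flat; may be absent. Lens head 33 mm across, 38 mm long at its -x end (face at x = -62.5 mm), round body 25 mm across to the tail end at x = +62 mm. A flat foot, 25 x 32 x 5 mm, under it behind the head stops rolling. Origin: middle of its length, on the underside; its axis runs along x, 16.5 mm above the origin (z up). 0.14 kg, balanced about mid-length.
- lens_0 (a point): Centre of the lens face of torch_0.
- torch_1: Black torch, 125 mm long, lying flat; may be absent. Lens head 33 mm across, 38 mm long at its -x end (face at x = -62.5 mm), round body 25 mm across to the tail end at x = +62 mm. A flat foot, 25 x 32 x 5 mm, under it behind the head stops rolling. Origin: middle of its length, on the underside; its axis runs along x, 16.5 mm above the origin (z up). 0.14 kg, balanced about mid-length.
- lens_1 (a point): Centre of the lens face of torch_1.
- torch_2: Black torch, 125 mm long, lying flat; may be absent. Lens head 33 mm across, 38 mm long at its -x end (face at x = -62.5 mm), round body 25 mm across to the tail end at x = +62 mm. A flat foot, 25 x 32 x 5 mm, under it behind the head stops rolling. Origin: middle of its length, on the underside; its axis runs along x, 16.5 mm above the origin (z up). 0.14 kg, balanced about mid-length.
- lens_2 (a point): Centre of the lens face of torch_2.
There are look-alikes about, which are no part of the job. What is shaped like the marker but green is not meant.

How it is judged:
By the outcome, as a careful person would: the job done as asked, in the order asked, and still so for the second after the job is handed in, with the robot touching nothing.
Of torch_0, torch_1, torch_2 only 2 to 3 are there at a start; the rules pass over those that are not, and their reading is None.
At some moment in a run one of torch_0, torch_1, torch_2 may be knocked a few centimetres aside while the robot is not near it.
It also fails if it takes over 210 s, if anything falls off the work surface, if the arm or the gripper's body presses on something with over 40 N, if the wrist force passes 120 N, or if a joint passes its speed limit or range.

## Robot

A 6-joint arm with a two-finger parallel gripper is mounted at the origin on a cart in front of the work surface, level with it; the furniture and walls round the work are solid. World frame = base frame: x ahead of the robot, y to its left, z up, the work surface at z = 0. Lengths are in mm, angles in rad, forces in N, time in s.
With the tool pointing down it reaches from about 350 to 975 mm from the base axis. Payload 7.1 kg.
Tool frame: the origin (TCP) lies midway between the tips of the shut fingers; the grasp point (between the pads) lies ctrl.grip_point_offset behind it (ctrl.grip_point_offset is the distance from the TCP to the grasp point, in mm); z points along the fingers, y is the line along which they close (so a half turn about z gives the same grasp; the last joint's range is limited). The gripper opens to 88 mm and grips with 3 to 60 N. Pads are 20 mm wide; open, the fingers measure 115 mm over their backs; the gripper's body (75 mm by 178 mm) begins 61 mm behind the grasp point.
Start: joints at [1.156, 0.423, 1.63, -0, 1.089, -0.019], TCP at [240.934, 576.676, 222.675] pointing down, gripper open.
Joint ranges: [-3, 3], [-0.9, 2.11], [0.09, 2.58], [-1.31, 4.45], [0.11, 2.69], [-2.54, 2.54]. Speed limits (rad/s): [2.39, 2.39, 3.01, 3.14, 3.14, 3.14].

## Interface

Orientations are given as a rotation vector (axis times angle).
In Python, from workcell import ctrl gives the robot as it stands.
- The arm moves only by the tool apply_moves, never from a script. Its argument "targets" is a list of rows, each an object of numbers: "tx", "ty", "tz": the shift along the world's x, y, z in m; "spin": the turn about the world's z in degrees. In form: [{"tx": .., "ty": .., "tz": .., "spin": ..}, ...]. A call has exactly 8 rows; each row is the pose to reach, as a shift and turn from the pose commanded when the call began; what a row does not reach only later rows make up. A row lasts 1/10 s, in which the tool goes at most 50 mm and 8.59 degrees, less where a joint would pass 70% of its speed; a pose out of reach is approached as far as the arm can. A call with a gripper value outside its range is refused whole. "gripper" is the closure, from -1 (fully open) to 1 (shut), set as the call begins (left out, the last holds). The fingers move at their own pace and stop on an object; the grip force is fixed at half the most. Time passes only in rows, so rows that repeat a pose let the fingers close, or fill a call up. It gives the time, the measured TCP pose, the force, the opening and the grip force at its end, in the units of the state.
- ctrl.get_obs(): the state, without advancing time (a new reading comes with each control period).
- ctrl.get_image(name): name is "scene" or "top"; returns the picture (480x640x3 uint8, red, green, blue); there is no depth.
- ctrl.get_calibration(name): a dict with "fov_y" (degrees; the focal length in pixels is half the picture's height over the tangent of half this angle, whatever the lens; pixels are square), "cx", "cy" (the principal point, pixels), "rvec" (rotation vector, rad) and "tvec" (3), from world to camera coordinates, as OpenCV has them. Camera axes: x right, y down, z forward; pixel columns grow to the right and rows downward; lengths in mm; the calibration is good to about 2 mm. A picture is of the moment at which its call begins. get_calibration takes no time and is no camera call.
- ctrl.close_job(): hands the job in; it is judged then, once.
Trained networks look in the newest picture that a camera, given by its name, has taken for a name from the list of things; names that differ only in an ending like _2 or _b are one class to them, and where a whole thing is asked for, a point or a joint stands for the part that bears it (a point fixed in the world has none). Each returns a list of dicts, best first, with "score" (0 to 1); they miss things now and then, are a little off and sometimes report something else, mostly with a low value. They report only what shows in the picture. A call takes as long as a camera call. They do not tell look-alikes from the thing itself.
- ctrl.outline_of(name, camera): "pixels" (480x640 bool, what is visible of it) and "box" ([left, top, right, bottom] in pixels, round what is visible of it).
- ctrl.pinpoint(name, camera): "uv" ([column, row] in pixels: a listed point, or the origin of a listed thing).
The state is a dict: "t": time; "qpos": joint angles; "qvel": joint speeds; "joint_torque": joint torques, N m; "ee_pos": TCP position; "orientation": TCP orientation; "ft_force": force on the tool from outside, world axes, zero at the start; "moment": the same for the moment, N m; "width": finger opening in mm; "grasp_force": force on a finger pad.
Only numpy, scipy, OpenCV 4.12 (cv2) and the standard library are available. Lean on these libraries where they do the work, as an engineer would, in place of code of your own. Each camera call takes 0.05 s, during which the arm holds its last target. There are 200 camera calls.

## Working session

There is one attempt and no reset: what is moved stays moved. The work goes in short steps, Python scripts to look and compute and a tool call to move; the robot and the scene stay as the last step left them, time stands still between calls to the robot, and variables do not carry over. Pictures are saved under pics/ and viewed, at most 14 in all, crops included, and the job is handed in when it is done.

Besides the shell and the picture viewer there is one more tool, called after "Emit:" as name([rows], argument=value, ...), one row to a line, values as JSON. apply_moves: Moves the arm, as the interface text tells. Its arguments: {"type":"object","properties":{"targets":{"type":"array"},"gripper":{"type":"number"}},"required":["targets"]}

```bash
mkdir -p pics; ls
cat > h.py <<'E'
import numpy as np, cv2
from workcell import ctrl
def cal(n):
    c=ctrl.get_calibration(n); f=240/np.tan(np.radians(c["fov_y"])/2)
    K=np.array([[f,0,c["cx"]],[0,f,c["cy"]],[0,0,1]]); R=cv2.Rodrigues(np.array(c["rvec"],float))[0]; t=np.array(c["tvec"],float)
    return K,R,t
def proj(n,P):
    K,R,t=cal(n); q=(np.atleast_2d(P)@R.T+t)@K.T; return q[:,:2]/q[:,2:]
def at_z(n,uv,z):
    K,R,t=cal(n); C=-R.T@t; d=R.T@np.linalg.solve(K,np.array([uv[0],uv[1],1.])); return C+d*(z-C[2])/d[2]
def tri(a,b):
    A=[];B=[]
    for n,uv in (("scene",a),("top",b)):
        K,R,t=cal(n); C=-R.T@t; d=R.T@np.linalg.solve(K,np.array([uv[0],uv[1],1.])); d/=np.linalg.norm(d)
        M=np.eye(3)-np.outer(d,d); A.append(M);B.append(M@C)
    return np.linalg.lstsq(np.vstack(A),np.hstack(B),rcond=None)[0]
def shot(n,f):
    im=ctrl.get_image(n); cv2.imwrite("pics/"+f,im[:,:,::-1]); return im
E
python3 - <<'E'
from h import *
o=ctrl.get_obs(); print({k:np.round(v,3) for k,v in o.items()}, ctrl.grip_point_offset)
for n in("scene","top"):
    shot(n,n+"0.png"); K,R,t=cal(n); print(n,K[0,0],-R.T@t)
    for k in("charger","bay_0","bay_1","bay_2","lever_pad","tipping_bar","bar_edge","marker","keys","torch_0","lens_0"):
        print(n,k,[(np.round(d["uv"]).tolist(),round(d["score"],2)) for d in ctrl.pinpoint(k,n)])
E
```

```text
pics
{'t': np.float64(0.0), 'qpos': array([ 1.156,  0.424,  1.631,  0.   ,  1.089, -0.019]), 'qvel': array([-0.   ,  0.001, -0.002,  0.   ,  0.001, -0.001]), 'joint_torque': array([-1.0000e-03, -5.4463e+01, -2.7366e+01,  6.4000e-02,  2.3000e-02,
       -0.0000e+00]), 'ee_pos': array([240.711, 576.178, 221.896]), 'orientation': array([-6.18e-01, -3.08e+00,  2.00e-03]), 'ft_force': array([ 0.015,  0.227, -0.941]), 'moment': array([ 0.043, -0.038, -0.058]), 'grasp_force': np.float64(0.0), 'width': np.float64(87.846)} 18.700000000000003
scene 591.1470629368728 [-476.63243451 -479.06793986  967.36050055]
scene charger [([396.0, 288.0], 0.59), ([322.0, 224.0], 0.32)]
scene bay_0 [([399.0, 285.0], 0.91), ([360.0, 277.0], 0.9), ([434.0, 290.0], 0.64), ([235.0, 193.0], 0.38)]
scene bay_1 [([399.0, 285.0], 0.91), ([360.0, 277.0], 0.9), ([434.0, 290.0], 0.64), ([235.0, 193.0], 0.38)]
scene bay_2 [([399.0, 285.0], 0.91), ([360.0, 277.0], 0.9), ([434.0, 290.0], 0.64), ([235.0, 193.0], 0.38)]
scene lever_pad [([471.0, 276.0], 0.63)]
scene tipping_bar [([321.0, 222.0], 0.76)]
scene bar_edge [([318.
[... 392 characters left out ...]
top bay_0 [([418.0, 234.0], 0.72), ([358.0, 242.0], 0.58), ([388.0, 239.0], 0.56), ([386.0, 236.0], 0.21)]
top bay_1 [([418.0, 234.0], 0.72), ([358.0, 242.0], 0.58), ([388.0, 239.0], 0.56), ([386.0, 236.0], 0.21)]
top bay_2 [([418.0, 234.0], 0.72), ([358.0, 242.0], 0.58), ([388.0, 239.0], 0.56), ([386.0, 236.0], 0.21)]
top lever_pad [([463.0, 240.0], 0.8)]
top tipping_bar [([290.0, 185.0], 0.97)]
top bar_edge [([284.0, 171.0], 0.92)]
top marker [([408.0, 235.0], 0.57), ([334.0, 276.0], 0.55), ([480.0, 306.0], 0.52)]
top keys [([335.0, 278.0], 0.56)]
top torch_0 [([246.0, 249.0], 0.77), ([413.0, 307.0], 0.73), ([283.0, 250.0], 0.62)]
top lens_0 [([235.0, 276.0], 0.81), ([291.0, 272.0], 0.66)]
```

View pics/scene0.png

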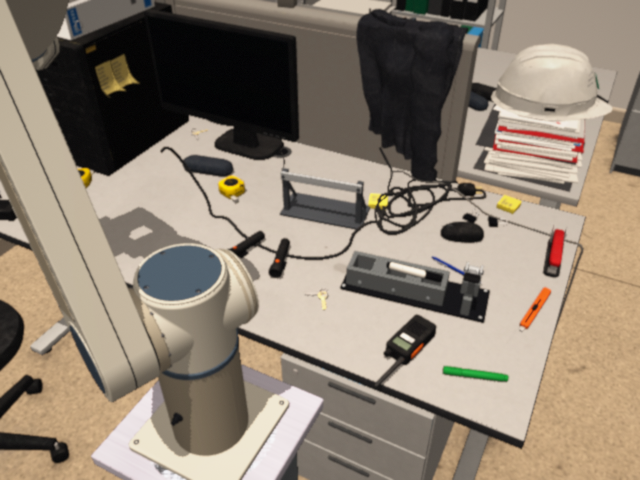

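View pics/top0.png

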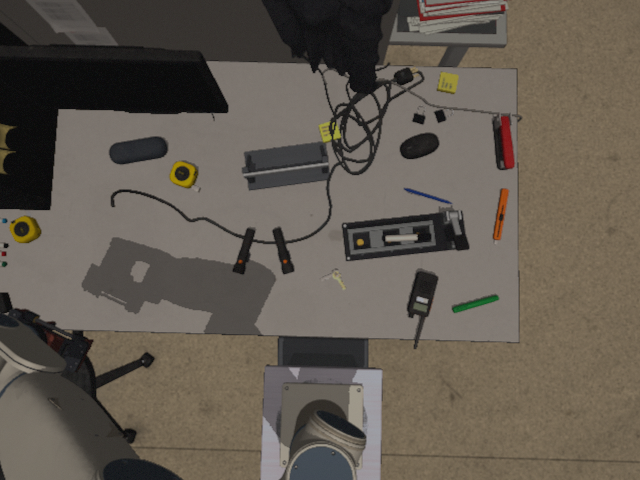

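The scene view shows two black torches near (250,243) and (279,257), the charger at (398,283) with the white marker at (408,270), and the tipping bar at (322,195). In the top view the torches are at (244,250) and (283,250), and the white marker is at (402,238). Marker candidates are white/black at top (402,238), green at (475,303) and blue pen at (427,195). The one lying across the bays is meant. I'll confirm it in a crop and take measurements.

Run:
```python
from h import *
a=cv2.imread("pics/top0.png");b=cv2.imread("pics/scene0.png")
c1=cv2.resize(a[195:270,335:475],(700,375)[:2] and (560,300),interpolation=cv2.INTER_CUBIC)
c2=cv2.resize(b[245:325,335:495],(600,300),interpolation=cv2.INTER_CUBIC)[:, :560]
c3=cv2.resize(a[215:285,225:305],(240,210),interpolation=cv2.INTER_CUBIC)
c4=cv2.resize(a[130:200,230:340],(240,153),interpolation=cv2.INTER_CUBIC)
o=np.zeros((600,800,3),np.uint8);o[:300,:560]=c1;o[300:,:560]=c2;o[:210,560:]=c3;o[300:453,560:]=c4
cv2.imwrite("pics/crop1.png",o)
for n in("scene","top"):
    for k in("marker","torch_0","charger","tipping_bar","lever"):
        for d in ctrl.outline_of(k,n):
            m=d["pixels"].astype(np.uint8); r=cv2.minAreaRect(cv2.findNonZero(m)); print(n,k,round(d["score"],2),d["box"],m.sum(),np.round(cv2.boxPoints(r)).tolist())
```

```text
scene marker 0.96 [385.2, 259.8, 442.9, 280.1] 400 [[385.0, 268.0], [387.0, 260.0], [441.0, 274.0], [439.0, 281.0]]
scene marker 0.85 [442.1, 367.5, 508.7, 378.7] 557 [[442.0, 373.0], [443.0, 365.0], [508.0, 373.0], [507.0, 382.0]]
scene torch_0 0.91 [233.0, 228.8, 265.6, 256.9] 354 [[231.0, 249.0], [260.0, 229.0], [267.0, 239.0], [238.0, 259.0]]
scene torch_0 0.56 [268.1, 238.6, 291.5, 279.0] 487 [[266.0, 275.0], [282.0, 236.0], [295.0, 241.0], [280.0, 280.0]]
scene charger 0.61 [340.1, 252.9, 488.0, 323.9] 5620 [[340.0, 288.0], [353.0, 235.0], [496.0, 270.0], [483.0, 323.0]]
scene charger 0.43 [280.7, 167.2, 371.1, 228.2] 3069 [[273.0, 215.0], [282.0, 168.0], [373.0, 184.0], [365.0, 231.0]]
scene tipping_bar 0.84 [280.9, 170.1, 367.6, 228.2] 3150 [[273.0, 215.0], [281.0, 167.0], [372.0, 182.0], [365.0, 230.0]]
scene lever 0.54 [462.8, 266.0, 481.9, 284.8] 204 [[463.0, 265.0], [478.0, 265.0], [478.0, 281.0], [463.0, 281.0]]
scene lever 0.41 [268.4, 239.2, 290.7, 279.9] 443 [[267.0, 274.0], [281.0, 236.0], [294.0, 241.0], [279.0, 279.0]]
top marker 0.62 [380.4, 230.2, 433.8, 243.6] 397 [[383.0, 234.0], [431.0, 230.0], [432.0, 239.0], [383.0, 244.0]]
top marker 0.58 [453.7, 296.4, 500.2, 313.2] 314 [[452.0, 306.0], [497.0, 293.0], [499.0, 300.0], [454.0, 313.0]]
top marker 0.28 [343.2, 210.5, 469.6, 258.9] 4306 [[342.0, 219.0], [466.0, 208.0], [469.0, 249.0], [345.0, 260.0]]
top torch_0 0.82 [274.0, 229.7, 296.8, 273.6] 446 [[272.0, 229.0], [283.0, 226.0], [294.0, 270.0], [283.0, 273.0]]
top charger 0.77 [342.3, 206.2, 468.7, 263.6] 4357 [[341.0, 220.0], [466.0, 209.0], [469.0, 249.0], [345.0, 261.0]]
top tipping_bar 0.59 [240.2, 143.9, 329.1, 187.5] 3278 [[240.0, 152.0], [325.0, 139.0], [331.0, 179.0], [245.0, 192.0]]
top lever 0.95 [449.2, 211.9, 469.9, 247.9] 341 [[446.0, 214.0], [457.0, 210.0], [470.0, 247.0], [458.0, 251.0]]
```

View pics/crop1.png

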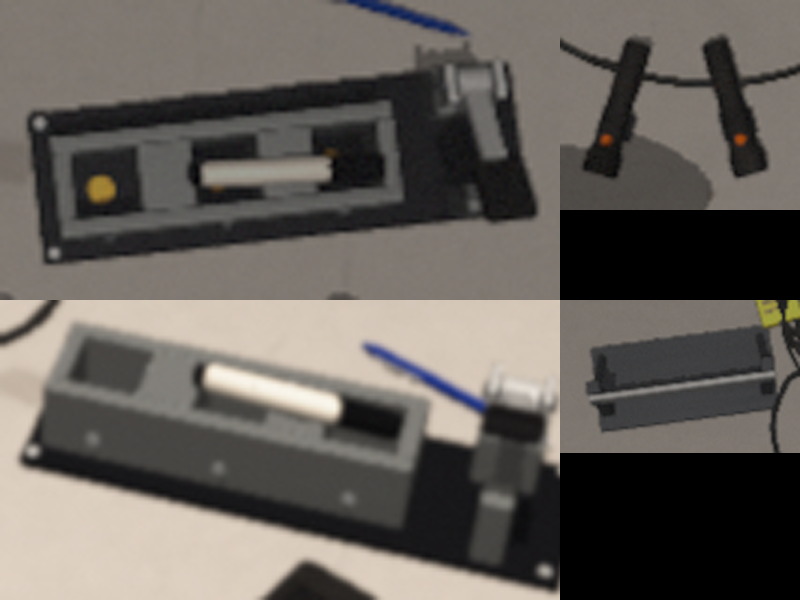

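The crop confirms that the white marker with the black cap (top (402,238)) lies over the middle and right bays, and all three bays are empty. Two torches show, lens ends towards the robot. Next I'll fit the charger and bar poses to both images.

```bash
cat > fit.py <<'E'
from h import *
from scipy.optimize import least_squares, minimize
from scipy.ndimage import map_coordinates
def T(p,P): c,s=np.cos(p[2]),np.sin(p[2]); P=np.array(P,float); return np.c_[P[:,0]*c-P[:,1]*s+p[0],P[:,0]*s+P[:,1]*c+p[1],P[:,2]+(p[3] if len(p)>3 else 0)]
def corner(obs,p0):
    f=lambda p:np.concatenate([(proj(n,T(p,[P]))[0]-uv) for n,P,uv in obs])
    r=least_squares(f,p0,loss="soft_l1"); return r.x,f(r.x)
G={}
def grad(n,im):
    g=cv2.GaussianBlur(cv2.cvtColor(im,cv2.COLOR_BGR2GRAY).astype(np.float32),(0,0),1.0)
    return np.hypot(cv2.Sobel(g,-1,1,0),cv2.Sobel(g,-1,0,1))
def seg(a,b,n=40): return np.linspace(a,b,n)
def rect(x0,x1,y0,y1,z): return np.vstack([seg((x0,y0,z),(x1,y0,z)),seg((x1,y0,z),(x1,y1,z)),seg((x1,y1,z),(x0,y1,z)),seg((x0,y1,z),(x0,y0,z))])
def refine(p0,M,ims,cams=("scene","top")):
    gs={n:grad(n,ims[n]) for n in cams}
    def f(p): return -sum(np.minimum(map_coordinates(gs[n],proj(n,T(p,M))[:,::-1].T,order=1),150).mean() for n in cams)
    s=np.array([6,6,.04,6][:len(p0)]); S=np.vstack([p0]+[p0+s*e for e in np.eye(len(p0))])
    r=minimize(f,p0,method="Nelder-Mead",options=dict(initial_simplex=S,xatol=.01)); return r.x,-r.fun,-f(p0)
CH=np.vstack([rect(-34,34,-114,114,60)]+[rect(-22,22,c-22,c+22,60) for c in(-80,0,80)]+[seg((-48,-211,10),(-48,125,10)),seg((-48,125,10),(58,125,10))])
E
python3 - <<'E'
from fit import *
ims={n:cv2.imread(f"pics/{n}0.png") for n in("scene","top")}
o=[("top",(58,125,10),(342.5,223.2)),("top",(-48,125,10),(346.2,260.7)),("top",(34,114,60),(347.5,229.5)),("top",(-34,114,60),(351.2,254.5)),("top",(34,-114,60),(432.5,220.5)),("top",(-34,-114,60),(435.5,245.7)),
("scene",(-48,125,10),(340.9,287.7)),("scene",(-34,114,60),(347,270.9)),("scene",(34,114,60),(355,251.1)),("scene",(34,-114,60),(449.1,272.2)),("scene",(-34,-114,60),(443.8,282.3))]
for p0 in([600,-180,0],[600,-180,0,0]):
    p,r=corner(o,np.array(p0,float)); print("ch",np.round(p,3),np.round(r,1).tolist())
    print(" ref",[np.round(x,3) for x in refine(p,CH,ims)])
    for c in ("scene","top"): print(c,np.round(refine(p[:3],CH,ims,(c,))[0],3))
b=[("top",(0,94,135),(242.8,176)),("top",(100,94,8),(244.7,152)),("top",(100,-94,8),(326.3,141.5)),("top",(-10,94,8),(249.7,189.6)),("top",(-10,-94,8),(330,178)),("top",(0,-94,135),(328.6,166))]
p,r=corner(b,np.array([750,100,0.])); print("bar",np.round(p,3),np.round(r,1).tolist())
# marker top-view/scene endpoints
ms=[(386,264),(440,277.5)]; mt=[(383,239),(431.5,234.5)]
for a,c in zip(ms,mt): print("marker end",np.round(tri(a,c),1))
print(np.round(tri((412.8,270.5),(407,236.8)),1))
E
```

```text
ch [ 5.01433e+02 -1.72483e+02  1.36000e-01] [-0.8, 0.3, -0.2, 1.1, 0.0, 0.1, -0.8, 0.5, 0.5, -0.2, 0.8, -0.0, -1.1, -0.7, -0.4, -2.6, 0.1, -0.8, 1.6, -1.0, 1.6, 8.5]
 ref [array([ 5.02401e+02, -1.70378e+02,  1.33000e-01]), np.float64(272.327), np.float32(260.23)]
scene [ 5.01664e+02 -1.69980e+02  1.33000e-01]
top [ 5.02874e+02 -1.70652e+02  1.34000e-01]
ch [ 5.02590e+02 -1.72317e+02  1.35000e-01 -3.96000e+00] [-0.9, -0.0, -0.3, 0.7, -0.1, -0.2, -0.9, 0.2, 0.1, -0.4, 0.4, -0.3, -1.0, 0.1, -0.3, -1.7, 0.2, 0.1, 1.4, -0.0, 1.5, 9.5]
 ref [array([ 5.02731e+02, -1.70356e+02,  1.33000e-01, -7.43000e-01]), np.float64(272.617), np.float32(249.273)]
scene [ 5.01667e+02 -1.69975e+02  1.33000e-01]
top [ 5.02873e+02 -1.70649e+02  1.34000e-01]Traceback (most recent call last):
  File "<stdin>", line 10, in <module>
  File "fit.py", line 7, in corner
    r=least_squares(f,p0,loss="soft_l1"); return r.x,f(r.x)
    return func(*args, **kwargs)
    result = trf(vector_fun.fun, vector_fun.jac, x0, f0, J0, lb, ub, ftol, xtol,
                 gtol, max_nfev, x_scale, loss_function, tr_solver,
         
[... 1015 characters left out ...]
x, *self.args, **self.kwargs))
                      ~~~~~~~~^^^^^^^^^^^^^^^^^^^^^^^^^^^^^^
    return np.atleast_1d(self.fun(x))
                         ~~~~~~~~^^^
    return self.f(x, *self.args, **self.kwargs)
           ~~~~~~^^^^^^^^^^^^^^^^^^^^^^^^^^^^^^
  File "fit.py", line 6, in <lambda>
    f=lambda p:np.concatenate([(proj(n,T(p,[P]))[0]-uv) for n,P,uv in obs])
                                ~~~~^^^^^^^^^^^^
  File "h.py", line 8, in proj
    K,R,t=cal(n); q=(np.atleast_2d(P)@R.T+t)@K.T; return q[:,:2]/q[:,2:]
          ~~~^^^
  File "h.py", line 4, in cal
    c=ctrl.get_calibration(n); f=240/np.tan(np.radians(c["fov_y"])/2)
ValueError: time passes only in moves, steps and waits
```

```bash
python3 - <<'E'
s=open("h.py").read()
s=s.replace('def cal(n):\n    c=ctrl.get_calibration(n);','''import functools
@functools.cache
def cal(n):
    c=ctrl.get_calibration(n);''')
open("h.py","w").write(s)
E
cat >> fit.py <<'E'
BA=np.vstack([seg((0,-94,135),(0,94,135)),seg((8,-94,135),(8,94,135)),seg((-10,94,8),(-10,-94,8)),seg((100,-94,8),(100,94,8))])
E
python3 - <<'E'
from fit import *
ims={n:cv2.imread(f"pics/{n}0.png") for n in("scene","top")}
b=[("top",(0,94,135),(242.8,176)),("top",(100,94,8),(244.7,152)),("top",(100,-94,8),(326.3,141.5)),("top",(-10,94,8),(249.7,189.6)),("top",(-10,-94,8),(330,178)),("top",(0,-94,135),(328.6,166))]
p,r=corner(b,np.array([750,100,0.])); print("bar",np.round(p,3),np.round(r,1).tolist())
print(" ref",[np.round(x,3) for x in refine(p,BA,ims)]); print(" ref4",[np.round(x,3) for x in refine(np.r_[p,0],BA,ims)])
for c in ("scene","top"): print(c,np.round(refine(p[:3],BA,ims,(c,))[0],3))
ms=[(386,264),(440,277.5)]; mt=[(383,239),(431.5,234.5)]
for a,c in zip(ms,mt): print("marker end",np.round(tri(a,c),1))
print(np.round(tri((412.8,270.5),(407,236.8)),1))
E
```

```text
bar [6.56228e+02 1.07406e+02 1.74000e-01] [6.3, 0.1, 6.3, -0.7, -8.8, 0.1, 6.5, 0.1, -6.7, 1.9, -5.8, -0.6]
 ref [array([6.55312e+02, 1.08652e+02, 1.65000e-01]), np.float64(246.625), np.float32(242.626)]
 ref4 [array([ 6.57635e+02,  1.11850e+02,  1.62000e-01, -6.31000e+00]), np.float64(277.512), np.float32(242.626)]
scene [6.46643e+02 1.19186e+02 1.69000e-01]
top [6.56088e+02 1.11905e+02 1.62000e-01]
marker end [ 494.9 -145.9   72.3]
marker end [ 509.8 -271.4   70.8]
[ 502.4 -208.4   71.8]
```

Charger fit: (502.5, −170.4), yaw 0.133, z offset −0.7 mm. Marker: centre (502, −208, 70), length about 126 mm. Both match the given sizes, so I'm moving over the marker.

Emit:
apply_moves([
  {"tx": 0.015, "ty": -0.045, "tz": 0, "spin": -4},
  {"tx": 0.03, "ty": -0.09, "tz": 0, "spin": -8},
  {"tx": 0.045, "ty": -0.135, "tz": 0, "spin": -12},
  {"tx": 0.06, "ty": -0.18, "tz": 0, "spin": -16},
  {"tx": 0.075, "ty": -0.225, "tz": 0, "spin": -20},
  {"tx": 0.09, "ty": -0.27, "tz": 0, "spin": -24},
  {"tx": 0.105, "ty": -0.315, "tz": 0, "spin": -27},
  {"tx": 0.12, "ty": -0.36, "tz": 0, "spin": -30},
], gripper=-1)

```text
t: 2.5
ee_pos: [361.3, 215.0, 223.0]
orientation: [1.396, 2.814, 0.001]
ft_force: [1.6, 0.9, -0.0]
width: 87.5
grasp_force: 0.0
```

Emit:
apply_moves([
  {"tx": 0.015, "ty": -0.045, "tz": 0, "spin": -4},
  {"tx": 0.03, "ty": -0.09, "tz": 0, "spin": -8},
  {"tx": 0.045, "ty": -0.135, "tz": 0, "spin": -12},
  {"tx": 0.06, "ty": -0.18, "tz": 0, "spin": -16},
  {"tx": 0.075, "ty": -0.225, "tz": 0, "spin": -20},
  {"tx": 0.09, "ty": -0.27, "tz": 0, "spin": -24},
  {"tx": 0.105, "ty": -0.315, "tz": 0, "spin": -27},
  {"tx": 0.12, "ty": -0.36, "tz": 0, "spin": -30.5},
])

```text
t: 3.3
ee_pos: [481.3, -145.5, 222.9]
orientation: [2.088, 2.346, 0.001]
ft_force: [0.4, 0.2, -0.2]
width: 88.0
grasp_force: 0.0
```

Emit:
apply_moves([
  {"tx": 0.011, "ty": -0.033, "tz": 0, "spin": 0},
  {"tx": 0.0215, "ty": -0.065, "tz": -0.02, "spin": 0},
  {"tx": 0.0215, "ty": -0.065, "tz": -0.05, "spin": 0},
  {"tx": 0.0215, "ty": -0.065, "tz": -0.08, "spin": 0},
  {"tx": 0.0215, "ty": -0.065, "tz": -0.1, "spin": 0},
  {"tx": 0.0215, "ty": -0.065, "tz": -0.1, "spin": 0},
  {"tx": 0.0215, "ty": -0.065, "tz": -0.1, "spin": 0},
  {"tx": 0.0215, "ty": -0.065, "tz": -0.1, "spin": 0},
])

```text
t: 4.1
ee_pos: [503.4, -208.6, 124.0]
orientation: [2.084, 2.348, 0.001]
ft_force: [-0.7, 0.2, -0.3]
width: 87.9
grasp_force: 0.0
```

Run:
```python
from h import *
o=ctrl.get_obs(); print({k:np.round(v,3) for k,v in o.items() if k in("t","ee_pos","orientation","qpos","width","ft_force")}); R=cv2.Rodrigues(o["orientation"])[0]; print(np.degrees(np.arctan2(R[1,1],R[0,1])))
a=shot("top","top1.png");b=shot("scene","scene1.png")
# bar overlay + torch zone
from fit import *
for n,im in(("top",a),("scene",b)):
    im=np.ascontiguousarray(im[:,:,::-1])
    x0,y0,w,h=(225,135,110,80) if n=="top" else (270,160,110,80)
    c=cv2.resize(im[y0:y0+h,x0:x0+w],None,fx=7,fy=7,interpolation=cv2.INTER_CUBIC) 
    c=c[:,:770]; cv2.imwrite(f"pics/z_{n}.png",c)
z=np.vstack([cv2.resize(cv2.imread(f"pics/z_{n}.png"),(412,300)) for n in("top","scene")])
cc=lambda im,x,y,w,h,s:cv2.resize(np.ascontiguousarray(im[y:y+h,x:x+w,::-1]),None,fx=s,fy=s,interpolation=cv2.INTER_CUBIC)
t=cc(a,180,215,127,100,3); u=cc(b,210,220,127,100,3)
r=np.vstack([t,u]); W=np.zeros((600,800,3),np.uint8); W[:,:412]=z; W[:,412:412+r.shape[1]]=r; cv2.imwrite("pics/comb2.png",W)
```

```text
{'t': np.float64(4.1), 'qpos': array([-0.415,  0.444,  1.876,  0.   ,  0.819, -0.534]), 'ee_pos': array([ 503.375, -208.641,  124.019]), 'orientation': array([2.084e+00, 2.348e+00, 1.000e-03]), 'ft_force': array([-0.688,  0.214, -0.302]), 'width': np.float64(87.912)}
6.830707955717868
```

View pics/comb2.png

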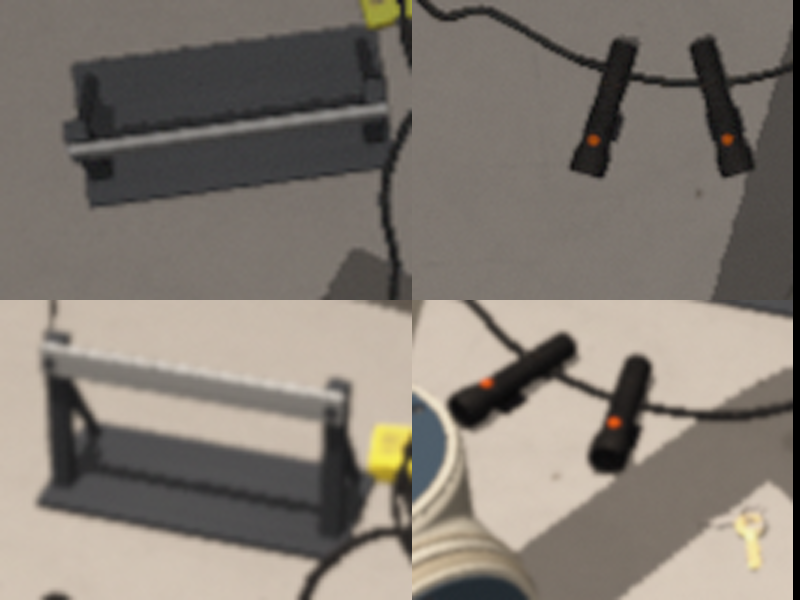

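Both torches are clear in this composite, heads towards the robot, with no third torch in view. The bar and base plate are clean too. Next I'll take the marker: down, grip, lift, and carry it to the clear desk behind the charger.

Emit:
apply_moves([
  {"tx": 0, "ty": 0, "tz": -0.02, "spin": 0},
  {"tx": 0, "ty": 0, "tz": -0.04, "spin": 0},
  {"tx": 0, "ty": 0, "tz": -0.058, "spin": 0},
  {"tx": 0, "ty": 0, "tz": -0.058, "spin": 0},
  {"tx": 0, "ty": 0, "tz": -0.058, "spin": 0},
  {"tx": 0, "ty": 0, "tz": -0.058, "spin": 0},
  {"tx": 0, "ty": 0, "tz": -0.058, "spin": 0},
  {"tx": 0, "ty": 0, "tz": -0.058, "spin": 0},
], gripper=-1)

```text
t: 5.0
ee_pos: [502.9, -208.5, 65.5]
orientation: [2.084, 2.349, 0.001]
ft_force: [-0.1, 0.5, 0.1]
width: 88.0
grasp_force: 0.0
```

Emit:
apply_moves([
  {"tx": 0, "ty": 0, "tz": 0, "spin": 0},
  {"tx": 0, "ty": 0, "tz": 0, "spin": 0},
  {"tx": 0, "ty": 0, "tz": 0, "spin": 0},
  {"tx": 0, "ty": 0, "tz": 0, "spin": 0},
  {"tx": 0, "ty": 0, "tz": 0, "spin": 0},
  {"tx": 0, "ty": 0, "tz": 0, "spin": 0},
  {"tx": 0, "ty": 0, "tz": 0, "spin": 0},
  {"tx": 0, "ty": 0, "tz": 0, "spin": 0},
], gripper=1)

```text
t: 5.8
ee_pos: [502.4, -208.3, 64.6]
orientation: [-2.085, -2.35, 0.0]
ft_force: [-0.5, -0.2, -0.1]
width: 27.2
grasp_force: 0.0
```

Emit:
apply_moves([
  {"tx": 0, "ty": 0, "tz": 0, "spin": 0},
  {"tx": 0, "ty": 0, "tz": 0.02, "spin": 0},
  {"tx": 0, "ty": 0, "tz": 0.04, "spin": 0},
  {"tx": 0, "ty": 0, "tz": 0.06, "spin": 0},
  {"tx": 0.02, "ty": 0.025, "tz": 0.06, "spin": 0},
  {"tx": 0.04, "ty": 0.05, "tz": 0.06, "spin": 0},
  {"tx": 0.06, "ty": 0.075, "tz": 0.06, "spin": 0},
  {"tx": 0.078, "ty": 0.099, "tz": 0.06, "spin": 1},
])

```text
t: 6.6
ee_pos: [581.2, -108.3, 124.8]
orientation: [2.064, 2.368, 0.0]
ft_force: [0.4, 0.4, 0.1]
width: 16.7
grasp_force: 30.0
```

```bash
cat >> fit.py <<'E'
def cyl(x0,x1,r,n=24):
    a=np.linspace(0,2*np.pi,n); return np.array([(x,r*np.cos(t),16.5+r*np.sin(t)) for x in(x0,x1) for t in a])
BODY=np.vstack([cyl(-24.5,62,12.5)]); HEAD=cyl(-62.5,-24.5,16.5)
FOOT=np.array([(x,y,z) for x in(-24.5,.5) for y in(-16,16) for z in(0,5)],float)
def sil(n,p,S=4):
    m=np.zeros((480*S,640*S),np.uint8)
    for P in(BODY,HEAD,FOOT): cv2.fillConvexPoly(m,cv2.convexHull(np.round((proj(n,T(p,P))+.5)*S).astype(np.int32)),1)
    return m
def fit_torch(p0,ims,cams=("scene","top"),thr=70,S=4):
    ms={}
    for n in cams:
        im=cv2.resize(ims[n],None,fx=S,fy=S,interpolation=cv2.INTER_CUBIC); hsv=cv2.cvtColor(im,cv2.COLOR_BGR2HSV)
        m=((im.max(2)<thr)|((hsv[...,1]>170)&(im[...,2]>90)&(hsv[...,0]<20))).astype(np.uint8)
        m=cv2.morphologyEx(m,cv2.MORPH_OPEN,np.ones((17,17),np.uint8)); near=cv2.dilate(sil(n,p0),np.ones((41,41),np.uint8)); ms[n]=m*near
    def f(p): return -sum(((s:=sil(n,p))&ms[n]).sum()/ (s|ms[n]).sum() for n in cams)/len(cams)
    s=np.array([8,8,.1,5][:len(p0)]); Sx=np.vstack([p0]+[p0+s*e for e in np.eye(len(p0))])
    r=minimize(f,p0,method="Nelder-Mead",options=dict(initial_simplex=Sx,xatol=.02,fatol=1e-4)); return r.x,-r.fun
E
python3 - <<'E'
from fit import *
o=ctrl.get_obs(); print({k:np.round(v,2) for k,v in o.items() if k in("t","ee_pos","width","grasp_force","ft_force")})
ims={n:cv2.imread(f"pics/{n}1.png") for n in("scene","top")}
# torches: crop coords ->px (top, x3, off 180,215)
for tail,head in(((625,42),(590,172)),((703,42),(737,172))):
    q=[at_z("top",((u-412)/3+180,v/3+215),16.5) for u,v in(tail,head)]
    d=q[0]-q[1]; p0=np.r_[(q[0]+q[1])[:2]/2,np.arctan2(d[1],d[0])]
    for c in(("scene","top"),("top",),("scene",)):
        p,s=fit_torch(p0,ims,c); print(c,np.round(p0,2),np.round(p,2),round(s,3))
    print("free z",[np.round(v,2) for v in fit_torch(np.r_[p0,0],ims)])
x=np.arange(-30,31,2)
for n in("top","scene"):
    g=cv2.cvtColor(ims[n],cv2.COLOR_BGR2GRAY).astype(float)
    for z in(135,8):
        xs=x if z==135 else np.r_[np.arange(-30,6,2),np.arange(84,112,2)]
        M=lambda X:T([656,110,.163],[(X,y,z) for y in np.linspace(-60,60,60)])
        print(n,z,[(int(X),int(map_coordinates(g,proj(n,M(X))[:,::-1].T,order=1).mean())) for X in xs])
E
```

```text
{'t': np.float64(6.6), 'ee_pos': array([ 581.25, -108.29,  124.81]), 'ft_force': array([0.37, 0.38, 0.14]), 'grasp_force': np.float64(30.0), 'width': np.float64(16.66)}
('scene', 'top') [ 4.5953e+02  2.2044e+02 -2.2000e-01] [ 4.6032e+02  2.2286e+02 -2.4000e-01] 0.791
('top',) [ 4.5953e+02  2.2044e+02 -2.2000e-01] [ 4.6053e+02  2.2265e+02 -2.5000e-01] 0.831
('scene',) [ 4.5953e+02  2.2044e+02 -2.2000e-01] [ 4.6021e+02  2.2119e+02 -2.5000e-01] 0.756
free z [array([ 4.6070e+02,  2.2346e+02, -2.5000e-01, -2.8600e+00]), np.float64(0.79)]
('scene', 'top') [4.6233e+02 1.1844e+02 2.9000e-01] [4.6405e+02 1.2001e+02 3.2000e-01] 0.792
('top',) [4.6233e+02 1.1844e+02 2.9000e-01] [4.6336e+02 1.1971e+02 3.2000e-01] 0.841
('scene',) [4.6233e+02 1.1844e+02 2.9000e-01] [4.6367e+02 1.2104e+02 3.3000e-01] 0.743
free z [array([4.6307e+02, 1.1945e+02, 3.2000e-01, 2.3100e+00]), np.float64(0.79)]
top 135 [(-30, 63), (-28, 63), (-26, 63), (-24, 62), (-22, 62), (-20, 62), (-18, 62), (-16, 62), (-14, 62), (-12, 63), (-10, 62), (-8, 62), (-6, 61), (-4, 61), (-2, 63), (0, 77), (2, 104), (4, 128), (6, 123), (8, 
[... 486 characters left out ...]
 144), (-28, 132), (-26, 124), (-24, 119), (-22, 118), (-20, 118), (-18, 119), (-16, 120), (-14, 121), (-12, 122), (-10, 124), (-8, 128), (-6, 136), (-4, 149), (-2, 163), (0, 177), (2, 188), (4, 193), (6, 194), (8, 193), (10, 191), (12, 190), (14, 190), (16, 189), (18, 190), (20, 190), (22, 190), (24, 190), (26, 190), (28, 190), (30, 189)]
scene 8 [(-30, 193), (-28, 192), (-26, 189), (-24, 183), (-22, 172), (-20, 153), (-18, 130), (-16, 104), (-14, 84), (-12, 73), (-10, 71), (-8, 73), (-6, 77), (-4, 79), (-2, 81), (0, 81), (2, 80), (4, 80), (84, 80), (86, 80), (88, 81), (90, 84), (92, 89), (94, 99), (96, 114), (98, 131), (100, 149), (102, 164), (104, 175), (106, 183), (108, 187), (110, 189)]
```

Marker held (width 16.7 mm, 30 N). Laying it down behind the charger.

Emit:
apply_moves([
  {"tx": 0, "ty": 0, "tz": -0.03, "spin": 0},
  {"tx": 0, "ty": 0, "tz": -0.06, "spin": 0},
  {"tx": 0, "ty": 0, "tz": -0.09, "spin": 0},
  {"tx": 0, "ty": 0, "tz": -0.11, "spin": 0},
  {"tx": 0, "ty": 0, "tz": -0.119, "spin": 0},
  {"tx": 0, "ty": 0, "tz": -0.119, "spin": 0},
  {"tx": 0, "ty": 0, "tz": -0.119, "spin": 0},
  {"tx": 0, "ty": 0, "tz": -0.119, "spin": 0},
])

```text
t: 7.4
ee_pos: [580.9, -109.4, 6.3]
orientation: [2.064, 2.367, 0.001]
ft_force: [0.1, -0.2, 0.0]
width: 17.3
grasp_force: 30.0
```

Emit:
apply_moves([
  {"tx": 0, "ty": 0, "tz": 0, "spin": 0},
  {"tx": 0, "ty": 0, "tz": 0, "spin": 0},
  {"tx": 0, "ty": 0, "tz": 0, "spin": 0},
  {"tx": 0, "ty": 0, "tz": 0, "spin": 0},
  {"tx": 0, "ty": 0, "tz": 0, "spin": 0},
  {"tx": 0, "ty": 0, "tz": 0.01, "spin": 0},
  {"tx": 0, "ty": 0, "tz": 0.03, "spin": 0},
  {"tx": 0, "ty": 0, "tz": 0.06, "spin": 0},
], gripper=0.1)

```text
t: 8.2
ee_pos: [579.0, -109.1, 65.5]
orientation: [-2.063, -2.366, 0.003]
ft_force: [0.0, -0.7, -0.0]
width: 39.8
grasp_force: 0.0
```

Emit:
apply_moves([
  {"tx": 0, "ty": 0, "tz": 0.04, "spin": 0},
  {"tx": 0, "ty": 0, "tz": 0.08, "spin": 0},
  {"tx": 0, "ty": 0, "tz": 0.12, "spin": 0},
  {"tx": -0.02, "ty": 0.04, "tz": 0.14, "spin": 0},
  {"tx": -0.04, "ty": 0.08, "tz": 0.14, "spin": 0},
  {"tx": -0.06, "ty": 0.12, "tz": 0.14, "spin": 0},
  {"tx": -0.07, "ty": 0.16, "tz": 0.14, "spin": 0},
  {"tx": -0.08, "ty": 0.2, "tz": 0.14, "spin": 0},
])

```text
t: 9.0
ee_pos: [499.3, 91.9, 206.6]
orientation: [2.065, 2.367, 0.001]
ft_force: [1.0, -0.4, 0.6]
width: 39.6
grasp_force: 0.0
```

Run:
```python
from fit import *
o=ctrl.get_obs(); print({k:np.round(v,2) for k,v in o.items() if k in("t","ee_pos","qpos","width","ft_force")})
ims={n:np.ascontiguousarray(shot(n,f"{n}2.png")[:,:,::-1]) for n in("scene","top")}
for p0 in([460.4,222.7,-.245],[463.6,120,.32]): print([np.round(v,2) for v in fit_torch(np.array(p0),ims)],[np.round(v,2) for v in fit_torch(np.array(p0),ims,("top",))])
for n in("scene","top"): print([(np.round(d["box"]).tolist(),round(d["score"],2)) for d in ctrl.outline_of("marker",n)])
print(proj("top",[[580,-110,19]]),proj("scene",[[580,-110,19]]))
```

```text
{'t': np.float64(9.0), 'qpos': array([ 0.16,  0.27,  1.9 , -0.  ,  0.97,  0.02]), 'ee_pos': array([499.32,  91.93, 206.58]), 'ft_force': array([ 1.  , -0.42,  0.58]), 'width': np.float64(39.58)}
[array([ 4.6039e+02,  2.2052e+02, -2.5000e-01]), np.float64(0.51)] [array([4.7924e+02, 2.0788e+02, 1.1000e-01]), np.float64(0.4)]
[array([4.6397e+02, 1.2174e+02, 3.2000e-01]), np.float64(0.49)] [array([489.28, 150.91,   1.44]), np.float64(0.49)]
[([440.0, 366.0, 510.0, 379.0], 0.87), ([361.0, 249.0, 397.0, 254.0], 0.62)]
[([341.0, 205.0, 390.0, 217.0], 0.62), ([454.0, 297.0, 499.0, 311.0], 0.58)]
[[367.41814731 209.94961648]] [[385.06954549 255.45793729]]
```

View pics/top2.png

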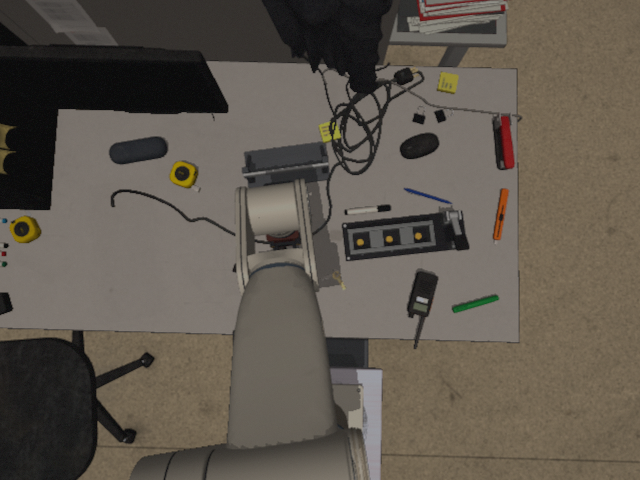

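The marker now lies at top (367,210), beside the charger, and all bays are free. Torch B is at (463.7,120), direction 0.32; gripping 30 mm tailward at (492,129).

Emit:
apply_moves([
  {"tx": -0.008, "ty": 0.039, "tz": -0.01, "spin": -8},
  {"tx": -0.008, "ty": 0.039, "tz": -0.02, "spin": -16},
  {"tx": -0.008, "ty": 0.039, "tz": -0.03, "spin": -24},
  {"tx": -0.008, "ty": 0.039, "tz": -0.04, "spin": -32},
  {"tx": -0.008, "ty": 0.039, "tz": -0.05, "spin": -40},
  {"tx": -0.008, "ty": 0.039, "tz": -0.06, "spin": -48},
  {"tx": -0.008, "ty": 0.039, "tz": -0.07, "spin": -56},
  {"tx": -0.008, "ty": 0.039, "tz": -0.08, "spin": -64},
], gripper=-0.4)

```text
t: 10.0
ee_pos: [493.0, 128.2, 125.5]
orientation: [3.009, 0.902, 0.0]
ft_force: [0.1, -0.4, -1.1]
width: 61.4
grasp_force: 0.0
```

Emit:
apply_moves([
  {"tx": 0, "ty": 0, "tz": 0, "spin": -8},
  {"tx": 0, "ty": 0, "tz": -0.03, "spin": -15.5},
  {"tx": 0, "ty": 0, "tz": -0.06, "spin": -15.5},
  {"tx": 0, "ty": 0, "tz": -0.08, "spin": -15.5},
  {"tx": 0, "ty": 0, "tz": -0.09, "spin": -15.5},
  {"tx": 0, "ty": 0, "tz": -0.09, "spin": -15.5},
  {"tx": 0, "ty": 0, "tz": -0.09, "spin": -15.5},
  {"tx": 0, "ty": 0, "tz": -0.09, "spin": -15.5},
])

```text
t: 10.8
ee_pos: [493.4, 129.6, 36.7]
orientation: [-3.101, -0.5, -0.003]
ft_force: [0.3, 0.2, 0.3]
width: 61.7
grasp_force: 0.0
```

Emit:
apply_moves([
  {"tx": 0, "ty": 0, "tz": -0.01, "spin": 0},
  {"tx": 0, "ty": 0, "tz": -0.02, "spin": 0},
  {"tx": 0, "ty": 0, "tz": -0.026, "spin": 0},
  {"tx": 0, "ty": 0, "tz": -0.03, "spin": 0},
  {"tx": 0, "ty": 0, "tz": -0.03, "spin": 0},
  {"tx": 0, "ty": 0, "tz": -0.03, "spin": 0},
  {"tx": 0, "ty": 0, "tz": -0.03, "spin": 0},
  {"tx": 0, "ty": 0, "tz": -0.03, "spin": 0},
])

```text
t: 11.6
ee_pos: [492.6, 129.7, 5.9]
orientation: [-3.101, -0.5, -0.001]
ft_force: [-0.4, 0.1, 1.5]
width: 61.0
grasp_force: 0.0
```

```bash
cat > st.py <<'E'
from h import *
o=ctrl.get_obs(); print({k:np.round(v,2).tolist() for k,v in o.items() if k in("t","ee_pos","qpos","width","ft_force","grasp_force","moment")}); R=cv2.Rodrigues(o["orientation"])[0]; print("closing deg",round(np.degrees(np.arctan2(R[1,1],R[0,1])),2), "z axis",np.round(R[:,2],3))
E
python3 st.py; python3 -c "
from h import *
shot('scene','scene3.png')"
```

```text
{'t': 11.6, 'qpos': [0.23, 0.62, 1.98, -0.0, 0.54, 1.49], 'ee_pos': [492.64, 129.73, 5.94], 'ft_force': [-0.38, 0.07, 1.49], 'moment': [0.01, 0.13, -0.01], 'grasp_force': 0.0, 'width': 60.98}
closing deg -71.68 z axis [ 0.001  0.    -1.   ]
```

View pics/scene3.png

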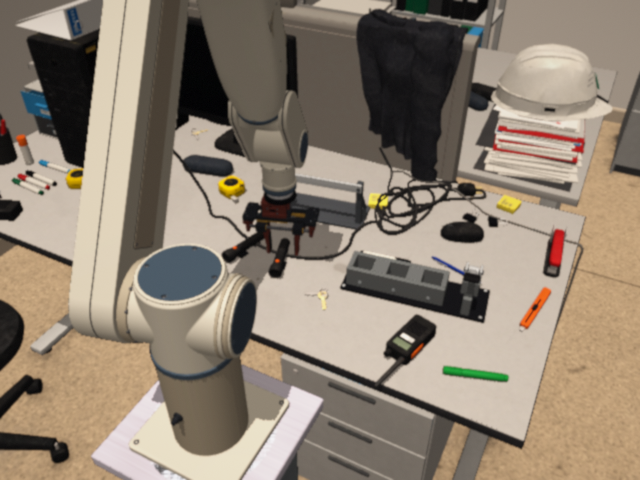

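Emit:
apply_moves([
  {"tx": 0, "ty": 0, "tz": 0, "spin": 0},
  {"tx": 0, "ty": 0, "tz": 0, "spin": 0},
  {"tx": 0, "ty": 0, "tz": 0, "spin": 0},
  {"tx": 0, "ty": 0, "tz": 0, "spin": 0},
  {"tx": 0, "ty": 0, "tz": 0, "spin": 0},
  {"tx": 0, "ty": 0, "tz": 0, "spin": 0},
  {"tx": 0, "ty": 0, "tz": 0, "spin": 0},
  {"tx": 0, "ty": 0, "tz": 0, "spin": 0},
], gripper=1)

```text
t: 12.45
ee_pos: [492.4, 129.7, 5.7]
orientation: [3.102, 0.5, -0.0]
ft_force: [1.1, -1.6, 0.4]
width: 23.7
grasp_force: 30.0
```

Emit:
apply_moves([
  {"tx": 0, "ty": 0, "tz": 0.01, "spin": 0},
  {"tx": 0, "ty": 0, "tz": 0.03, "spin": 0},
  {"tx": 0, "ty": 0, "tz": 0.06, "spin": 0},
  {"tx": 0, "ty": 0, "tz": 0.09, "spin": 0},
  {"tx": 0, "ty": 0, "tz": 0.12, "spin": 0},
  {"tx": 0, "ty": 0, "tz": 0.15, "spin": 0},
  {"tx": 0, "ty": 0, "tz": 0.16, "spin": 0},
  {"tx": 0, "ty": 0, "tz": 0.16, "spin": 0},
])

```text
t: 13.25
ee_pos: [493.3, 129.9, 167.2]
orientation: [-3.101, -0.5, -0.005]
ft_force: [-0.2, 0.2, -2.4]
width: 24.0
grasp_force: 30.0
```

Emit:
apply_moves([
  {"tx": 0.02, "ty": -0.004, "tz": 0, "spin": -3},
  {"tx": 0.045, "ty": -0.008, "tz": 0, "spin": -6},
  {"tx": 0.07, "ty": -0.012, "tz": 0, "spin": -9},
  {"tx": 0.095, "ty": -0.016, "tz": 0, "spin": -9},
  {"tx": 0.12, "ty": -0.02, "tz": 0, "spin": -9},
  {"tx": 0.135, "ty": -0.022, "tz": 0, "spin": -9},
  {"tx": 0.143, "ty": -0.023, "tz": 0, "spin": -9},
  {"tx": 0.143, "ty": -0.023, "tz": 0, "spin": -9},
])

```text
t: 14.05
ee_pos: [635.1, 106.4, 163.8]
orientation: [3.131, 0.255, -0.004]
ft_force: [0.1, 0.0, -1.7]
width: 23.6
grasp_force: 30.0
```

```bash
python3 st.py; python3 -c "
from h import *
b=shot('scene','scene4.png')
cv2.imwrite('pics/c4.png',cv2.resize(np.ascontiguousarray(b[130:270,210:390,::-1]),(720,560),interpolation=cv2.INTER_CUBIC))"
```

```text
{'t': 14.05, 'qpos': [0.15, 0.52, 1.63, 0.0, 1.0, 1.56], 'ee_pos': [635.15, 106.42, 163.84], 'ft_force': [0.1, 0.02, -1.66], 'moment': [0.01, 0.06, 0.09], 'grasp_force': 29.97, 'width': 23.61}
closing deg -80.7 z axis [-0.002 -0.    -1.   ]
```

View pics/c4.png

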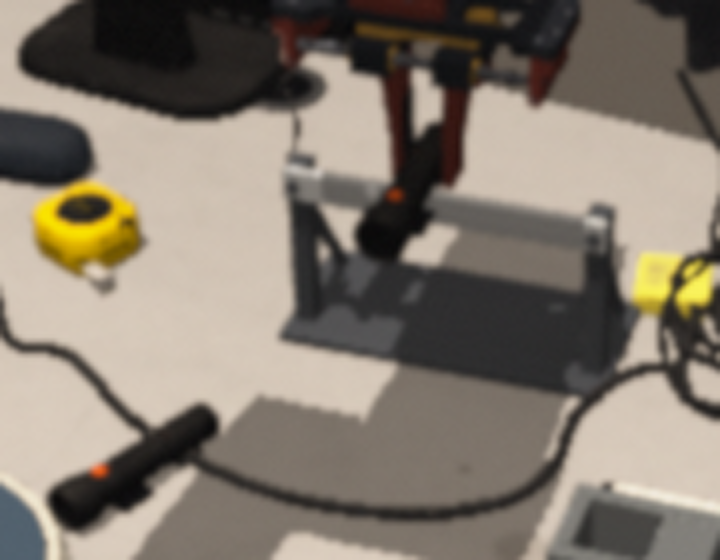

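The picture shows the torch level in the fingers, tail over the bar edge. Lowering so the edge pushes the tail up.

Emit:
apply_moves([
  {"tx": 0, "ty": 0, "tz": -0.008, "spin": 0},
  {"tx": 0, "ty": 0, "tz": -0.016, "spin": 0},
  {"tx": 0, "ty": 0, "tz": -0.022, "spin": 0},
  {"tx": 0, "ty": 0, "tz": -0.026, "spin": 0},
  {"tx": 0, "ty": 0, "tz": -0.03, "spin": 0},
  {"tx": 0, "ty": 0, "tz": -0.034, "spin": 0},
  {"tx": 0, "ty": 0, "tz": -0.038, "spin": 0},
  {"tx": 0, "ty": 0, "tz": -0.042, "spin": 0},
])

```text
t: 14.9
ee_pos: [634.1, 105.8, 124.2]
orientation: [3.13, 0.255, -0.004]
ft_force: [-6.7, -5.0, 9.0]
width: 23.6
grasp_force: 30.0
```

Emit:
apply_moves([
  {"tx": 0, "ty": 0, "tz": -0.003, "spin": 0},
  {"tx": 0, "ty": 0, "tz": -0.006, "spin": 0},
  {"tx": 0, "ty": 0, "tz": -0.009, "spin": 0},
  {"tx": 0, "ty": 0, "tz": -0.012, "spin": 0},
  {"tx": 0, "ty": 0, "tz": -0.015, "spin": 0},
  {"tx": 0, "ty": 0, "tz": -0.018, "spin": 0},
  {"tx": 0, "ty": 0, "tz": -0.02, "spin": 0},
  {"tx": 0, "ty": 0, "tz": -0.02, "spin": 0},
])

```text
t: 15.7
ee_pos: [635.0, 106.5, 104.9]
orientation: [3.131, 0.255, -0.001]
ft_force: [-6.1, -1.1, 9.1]
width: 24.0
grasp_force: 30.0
```

```bash
python3 st.py; python3 -c "
from h import *
b=shot('scene','scene5.png')
cv2.imwrite('pics/c5.png',cv2.resize(np.ascontiguousarray(b[150:250,260:380,::-1]),(600,500),interpolation=cv2.INTER_CUBIC))"
```

```text
{'t': 15.7, 'qpos': [0.15, 0.59, 1.66, -0.0, 0.89, 1.56], 'ee_pos': [635.02, 106.45, 104.88], 'ft_force': [-6.09, -1.06, 9.11], 'moment': [-0.19, 0.87, -0.0], 'grasp_force': 30.02, 'width': 23.97}
closing deg -80.68 z axis [-0. -0. -1.]
```

View pics/c5.png

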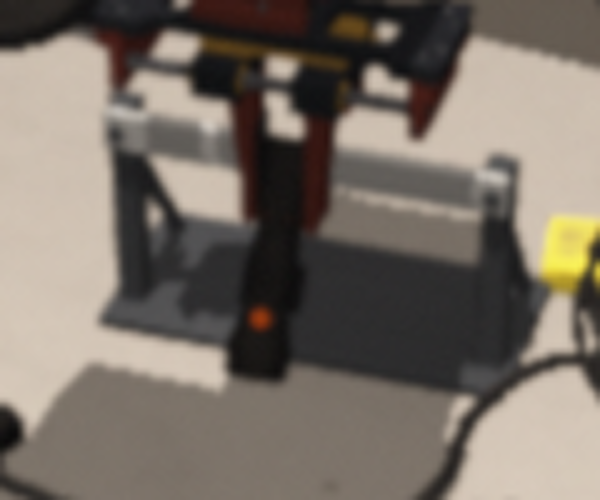

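Torch is about 70° round. Now pushing forward to flush it against the bar face.

Emit:
apply_moves([
  {"tx": 0.001, "ty": 0, "tz": 0, "spin": 0},
  {"tx": 0.002, "ty": 0, "tz": 0, "spin": 0},
  {"tx": 0.003, "ty": 0.0005, "tz": 0, "spin": 0},
  {"tx": 0.004, "ty": 0.0005, "tz": 0, "spin": 0},
  {"tx": 0.005, "ty": 0.001, "tz": 0, "spin": 0},
  {"tx": 0.006, "ty": 0.001, "tz": 0, "spin": 0},
  {"tx": 0.006, "ty": 0.001, "tz": 0, "spin": 0},
  {"tx": 0.006, "ty": 0.001, "tz": 0, "spin": 0},
])

```text
t: 16.55
ee_pos: [636.6, 106.7, 103.3]
orientation: [3.13, 0.255, -0.016]
ft_force: [-16.8, -4.5, 10.6]
width: 23.6
grasp_force: 30.0
```

```bash
python3 st.py
```

```text
{'t': 16.55, 'qpos': [0.15, 0.6, 1.65, -0.0, 0.91, 1.56], 'ee_pos': [636.61, 106.69, 103.3], 'ft_force': [-16.79, -4.49, 10.65], 'moment': [-0.52, 2.4, -0.03], 'grasp_force': 30.04, 'width': 23.61}
closing deg -80.67 z axis [-0.01  -0.002 -1.   ]
```

```bash
cat > tilt.py <<'E'
from fit import *
def PG(P,G,yaw,th,gx=30):  # torch pts -> world, grip point at local x=gx on axis; th tail raised
    Q=P-np.array([gx,0,16.5]); c,s=np.cos(th),np.sin(th)
    # tail dir (c,s) in (fwd,up); up-local -> (-s,c)
    f=Q[:,0]*c-Q[:,2]*s; u=Q[:,0]*s+Q[:,2]*c; l=Q[:,1]
    cy,sy=np.cos(yaw),np.sin(yaw); return np.c_[G[0]+f*cy-l*sy,G[1]+f*sy+l*cy,G[2]+u]
def tilt(cam,im,G,yaw,thr=70,S=4,p0=(1.2,30.)):
    I=cv2.resize(im,None,fx=S,fy=S,interpolation=cv2.INTER_CUBIC); hsv=cv2.cvtColor(I,cv2.COLOR_BGR2HSV)
    m=((I.max(2)<thr)|((hsv[...,1]>170)&(I[...,2]>120)&(hsv[...,0]<12))).astype(np.uint8)
    def sil(th,gx):
        M=np.zeros(m.shape,np.uint8)
        for P in(cyl(-24.5,10,12.5),HEAD,FOOT): cv2.fillConvexPoly(M,cv2.convexHull(np.round((proj(cam,PG(P,G,yaw,th,gx))+.5)*S).astype(np.int32)),1)
        return M
    k=np.ones((25,25),np.uint8); out=[]
    for th in np.radians(np.arange(50,106,2)):
        for gx in (22,26,30,34,38):
            s=sil(th,gx); ring=cv2.dilate(s,k)-s; out.append((m[s>0].mean()-m[ring>0].mean(),np.degrees(th),gx))
    return sorted(out)[::-1][:5]
E
python3 - <<'E'
from tilt import *
b=np.ascontiguousarray(shot("scene","scene6.png")[:,:,::-1])
o=ctrl.get_obs(); p=o["ee_pos"]
print(np.round(tilt("scene",b,p+[0,0,11],.163),2).tolist())
b5=cv2.imread("pics/scene5.png"); print(np.round(tilt("scene",b5,np.array([635,106.4,116.]),.163),2).tolist())
r=lambda im,s:cv2.resize(im[150:250,260:380],None,fx=s,fy=s,interpolation=cv2.INTER_CUBIC)
cv2.imwrite("pics/c6.png",r(b,5))
print([(d["uv"],d["score"]) for d in ctrl.pinpoint("lens_0","scene")])
E
```

```text
[[0.33, 54.0, 30.0], [0.33, 52.0, 30.0], [0.33, 50.0, 30.0], [0.33, 56.0, 30.0], [0.32, 58.0, 30.0]]
[[0.33, 50.0, 30.0], [0.33, 52.0, 30.0], [0.33, 54.0, 30.0], [0.32, 56.0, 30.0], [0.31, 58.0, 30.0]]
[([220.7, 254.5], 0.93), ([312.1, 224.9], 0.69)]
```

View pics/c6.png

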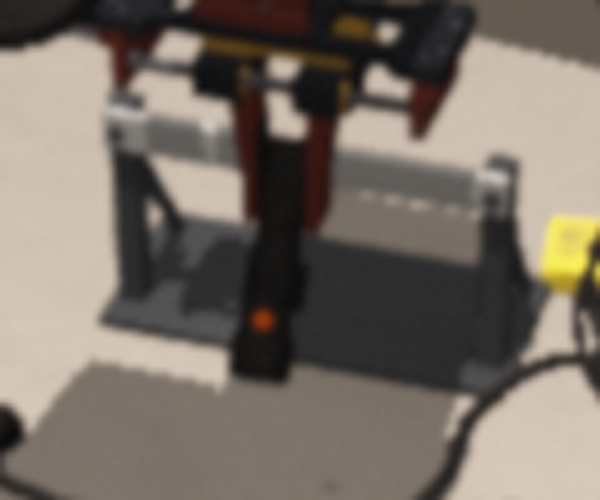

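Run:
```python
from tilt import *
G=np.array([636.6,106.7,114.3])
for th in range(50,96,5):
    q=proj("scene",PG(np.array([[-62.5,0,16.5],[-62.5,16.5,16.5],[-62.5,-16.5,16.5],[-30,0,33],[62,0,16.5],[62.,0,29]]),G,.163,np.radians(th))); print(th,np.round(q,1).tolist())
```

```text
50 [[310.4, 225.0], [304.3, 223.8], [316.5, 226.2], [311.2, 212.0], [319.7, 177.3], [318.6, 176.6]]
55 [[311.2, 225.1], [305.1, 223.9], [317.3, 226.2], [311.6, 212.6], [319.5, 177.2], [318.2, 176.9]]
60 [[312.0, 224.9], [306.0, 223.7], [318.1, 226.0], [312.1, 213.1], [319.2, 177.2], [317.8, 177.3]]
65 [[312.9, 224.4], [306.9, 223.2], [319.0, 225.5], [312.6, 213.4], [318.9, 177.3], [317.5, 177.8]]
70 [[313.9, 223.7], [307.9, 222.5], [319.9, 224.8], [313.1, 213.5], [318.6, 177.4], [317.1, 178.4]]
75 [[314.8, 222.7], [308.8, 221.6], [320.8, 223.8], [313.7, 213.4], [318.2, 177.7], [316.7, 179.1]]
80 [[315.7, 221.5], [309.8, 220.4], [321.7, 222.6], [314.3, 213.1], [317.9, 178.1], [316.4, 179.9]]
85 [[316.7, 220.1], [310.8, 218.9], [322.6, 221.2], [314.9, 212.7], [317.6, 178.5], [316.0, 180.7]]
90 [[317.6, 218.4], [311.7, 217.3], [323.5, 219.6], [315.6, 212.1], [317.2, 179.1], [315.7, 181.7]]
95 [[318.6, 216.6], [312.7, 215.5], [324.5, 217.7], [316.2, 211.3], [316.9, 179.7], [315.3, 182.6]]
```

Emit:
apply_moves([
  {"tx": 0.001, "ty": 0, "tz": 0, "spin": 0},
  {"tx": 0.002, "ty": 0, "tz": 0, "spin": 0},
  {"tx": 0.003, "ty": 0.0005, "tz": 0, "spin": 0},
  {"tx": 0.004, "ty": 0.0005, "tz": 0, "spin": 0},
  {"tx": 0.004, "ty": 0.0005, "tz": 0, "spin": 0},
  {"tx": 0.004, "ty": 0.0005, "tz": 0, "spin": 0},
  {"tx": 0.004, "ty": 0.0005, "tz": 0, "spin": 0},
  {"tx": 0.004, "ty": 0.0005, "tz": 0, "spin": 0},
])

```text
t: 17.45
ee_pos: [638.2, 107.0, 102.1]
orientation: [3.13, 0.255, -0.024]
ft_force: [-21.2, -4.4, 8.8]
width: 23.7
grasp_force: 30.0
```

```bash
python3 st.py
python3 - <<'E'
from h import *
b=np.ascontiguousarray(shot("scene","scene7.png")[:,:,::-1])
print([(d["uv"],d["score"]) for d in ctrl.pinpoint("lens_0","scene")])
h=cv2.cvtColor(b,cv2.COLOR_BGR2HSV)[180:240,290:340]; m=(h[...,1]>170)&(h[...,0]<15)&(h[...,2]>80); y,x=np.nonzero(m); print("button",x.mean()+290,y.mean()+180,len(x))
b=cv2.imread("pics/scene6.png"); h=cv2.cvtColor(b,cv2.COLOR_BGR2HSV)[180:240,290:340]; m=(h[...,1]>170)&(h[...,0]<15)&(h[...,2]>80); y,x=np.nonzero(m); print("button6",x.mean()+290,y.mean()+180,len(x))
E
```

```text
{'t': 17.45, 'qpos': [0.15, 0.61, 1.64, -0.0, 0.91, 1.56], 'ee_pos': [638.23, 106.98, 102.1], 'ft_force': [-21.16, -4.38, 8.77], 'moment': [-0.56, 3.15, 0.03], 'grasp_force': 30.0, 'width': 23.74}
closing deg -80.67 z axis [-0.015 -0.002 -1.   ]
[([311.6, 224.4], 0.66), ([224.0, 256.7], 0.55), ([244.4, 247.1], 0.24)]
button 312.38461538461536 213.6153846153846 13
button6 312.2857142857143 213.5 14
```

Run:
```python
from tilt import *
G=np.array([638.2,107,121.]); c,s=np.cos(.163),np.sin(.163)
W=lambda f,l,u:[G[0]+f*c-l*s,G[1]+f*s+l*c,G[2]+u]
C=lambda P:np.round((proj("scene",P)-[260,150])*5).astype(int).tolist()
for l in(-89,89): print("body corner y",l,[C([W(f,l,61)])[0] for f in(-37,37)],"  top of post",C(T([656.5,110,.163],[(0,np.sign(l)*94,135),(0,np.sign(l)*94,111)])))
print("finger tip inner/outer near/far", [(l,f,C([W(f,l,-18.7)])[0]) for l in(-26,-12,12,26) for f in(-10,10)])
print("bar lines", C(T([656.5,110,.163],[(0,-60,135),(0,-60,111),(0,60,135),(0,60,111),(8,-60,135),(8,60,135)])))
b=cv2.imread("pics/scene0.png"); g=cv2.cvtColor(b,cv2.COLOR_BGR2GRAY).astype(float)
for l in(-60,0,60):
    print(l,[(z,int(map_coordinates(g,proj("scene",T([656.5,110,.163],[(0,l+d,z) for d in range(-8,9)]))[:,::-1].T,order=1).mean())) for z in range(95,156,3)])
m=(b.max(2)<70).astype(np.uint8)
```

```text
body corner y -89 [[438, 152], [478, 74]]   top of post [[475, 174], [474, 213]]
body corner y 89 [[93, 93], [144, 19]]   top of post [[127, 114], [129, 152]]
finger tip inner/outer near/far [(-26, -10, [330, 235]), (-26, 10, [342, 214]), (-12, -10, [304, 230]), (-12, 10, [316, 209]), (12, -10, [259, 222]), (12, 10, [272, 201]), (26, -10, [234, 217]), (26, 10, [246, 197])]
bar lines [[411, 163], [410, 202], [188, 124], [190, 163], [415, 154], [193, 116]]
-60 [(95, 195), (98, 195), (101, 196), (104, 197), (107, 195), (110, 183), (113, 157), (116, 130), (119, 121), (122, 123), (125, 125), (128, 129), (131, 147), (134, 180), (137, 201), (140, 200), (143, 197), (146, 196), (149, 196), (152, 195), (155, 196)]
0 [(95, 195), (98, 195), (101, 195), (104, 195), (107, 192), (110, 179), (113, 154), (116, 130), (119, 122), (122, 124), (125, 126), (128, 129), (131, 146), (134, 178), (137, 199), (140, 200), (143, 196), (146, 196), (149, 196), (152, 196), (155, 196)]
60 [(95, 196), (98, 196), (101, 196), (104, 196), (107, 193), (110, 180), (113, 155), (116, 132), (119, 124), (122, 124), (125, 125), (128, 129), (131, 146), (134, 177), (137, 197), (140, 198), (143, 196), (146, 196), (149, 196), (152, 196), (155, 195)]
```

Emit:
apply_moves([
  {"tx": 0.001, "ty": 0, "tz": -0.001, "spin": 0},
  {"tx": 0.002, "ty": 0, "tz": -0.002, "spin": 0},
  {"tx": 0.003, "ty": 0.0005, "tz": -0.003, "spin": 0},
  {"tx": 0.004, "ty": 0.0005, "tz": -0.003, "spin": 0},
  {"tx": 0.005, "ty": 0.0005, "tz": -0.003, "spin": 0},
  {"tx": 0.005, "ty": 0.001, "tz": -0.003, "spin": 0},
  {"tx": 0.005, "ty": 0.001, "tz": -0.003, "spin": 0},
  {"tx": 0.005, "ty": 0.001, "tz": -0.003, "spin": 0},
])

```text
t: 18.35
ee_pos: [642.1, 107.8, 99.0]
orientation: [3.13, 0.255, -0.028]
ft_force: [-25.5, -4.5, 12.8]
width: 23.8
grasp_force: 30.0
```

```bash
python3 st.py
python3 - <<'E'
from h import *
b=np.ascontiguousarray(shot("scene","scene8.png")[:,:,::-1])
print([(d["uv"],d["score"]) for d in ctrl.pinpoint("lens_0","scene")])
h=cv2.cvtColor(b,cv2.COLOR_BGR2HSV)[180:240,290:340]; m=(h[...,1]>170)&(h[...,0]<15)&(h[...,2]>80); y,x=np.nonzero(m); print("button",x.mean()+290,y.mean()+180,len(x))
E
```

```text
{'t': 18.35, 'qpos': [0.15, 0.62, 1.63, -0.0, 0.92, 1.56], 'ee_pos': [642.1, 107.77, 99.04], 'ft_force': [-25.48, -4.49, 12.81], 'moment': [-0.65, 3.85, -0.05], 'grasp_force': 30.0, 'width': 23.81}
closing deg -80.68 z axis [-0.018 -0.003 -1.   ]
[([224.4, 255.1], 0.95), ([310.8, 223.9], 0.58)]
button 313.2 214.0 10
```

Run:
```python
from tilt import *
G=np.array([642.1,107.8,110])
for th in range(55,96,5):
    q=proj("scene",PG(np.array([[-62.5,0,16.5],[-30,0,33],[62,0,16.5]]),G,.163,np.radians(th))); print(th,np.round(q,1).tolist(), np.round(((q-[275,150])*8)).tolist())
b=cv2.imread("pics/scene8.png"); cv2.imwrite("pics/c8.png",cv2.resize(b[160:235,275:355],None,fx=8,fy=8,interpolation=cv2.INTER_CUBIC))
```

```text
55 [[311.8, 225.1], [312.3, 212.7], [320.1, 177.5]] [[295.0, 601.0], [298.0, 502.0], [361.0, 220.0]]
60 [[312.7, 224.9], [312.7, 213.2], [319.8, 177.4]] [[301.0, 599.0], [302.0, 506.0], [358.0, 220.0]]
65 [[313.6, 224.4], [313.2, 213.5], [319.5, 177.5]] [[309.0, 595.0], [306.0, 508.0], [356.0, 220.0]]
70 [[314.5, 223.7], [313.8, 213.6], [319.2, 177.7]] [[316.0, 590.0], [310.0, 509.0], [353.0, 222.0]]
75 [[315.4, 222.8], [314.3, 213.5], [318.8, 178.0]] [[323.0, 582.0], [315.0, 508.0], [351.0, 224.0]]
80 [[316.3, 221.6], [314.9, 213.2], [318.5, 178.3]] [[331.0, 572.0], [320.0, 506.0], [348.0, 227.0]]
85 [[317.3, 220.1], [315.5, 212.8], [318.2, 178.8]] [[338.0, 561.0], [324.0, 502.0], [345.0, 230.0]]
90 [[318.2, 218.5], [316.2, 212.2], [317.8, 179.3]] [[346.0, 548.0], [329.0, 498.0], [343.0, 234.0]]
95 [[319.1, 216.7], [316.8, 211.4], [317.5, 179.9]] [[353.0, 533.0], [334.0, 491.0], [340.0, 239.0]]
```

View pics/c8.png

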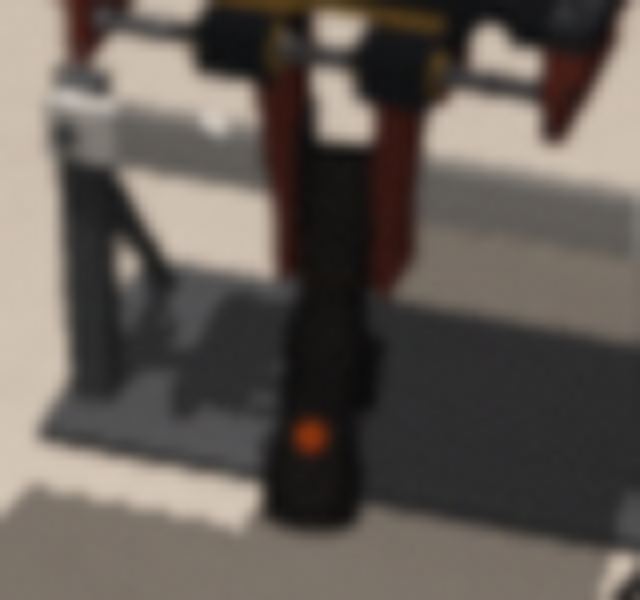

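The crop gives the tilt from tail (345,150) and lens (311,510): about 72°, still moving. Pushing further.

Emit:
apply_moves([
  {"tx": 0.001, "ty": 0, "tz": 0, "spin": 0},
  {"tx": 0.002, "ty": 0, "tz": 0, "spin": 0},
  {"tx": 0.003, "ty": 0.0005, "tz": 0, "spin": 0},
  {"tx": 0.004, "ty": 0.0005, "tz": 0, "spin": 0},
  {"tx": 0.005, "ty": 0.001, "tz": 0, "spin": 0},
  {"tx": 0.006, "ty": 0.001, "tz": 0, "spin": 0},
  {"tx": 0.006, "ty": 0.001, "tz": 0, "spin": 0},
  {"tx": 0.006, "ty": 0.001, "tz": 0, "spin": 0},
])

```text
t: 19.25
ee_pos: [644.2, 108.5, 97.8]
orientation: [3.129, 0.255, -0.041]
ft_force: [-35.1, -4.9, 14.9]
width: 23.7
grasp_force: 32.1
```

```bash
cat > ang.py <<'E'
from tilt import *
import sys
# torch edges in scene: fit orange button + dark-silhouette bottom (lens) ; prints px
b=np.ascontiguousarray(shot("scene",sys.argv[1])[:,:,::-1]); p=ctrl.get_obs()["ee_pos"]
G=p+[0,0,11]; 
print([(np.round(d["uv"],1).tolist(),round(d["score"],2)) for d in ctrl.pinpoint("lens_0","scene")])
c=proj("scene",[G])[0].round().astype(int); x0,y0=c[0]-25,c[1]-10
h=cv2.cvtColor(b,cv2.COLOR_BGR2HSV)[y0:y0+60,x0:x0+50]; m=(h[...,1]>150)&(h[...,0]<15)&(h[...,2]>80)&(h[...,2]<255); 
n,l,s,ce=cv2.connectedComponentsWithStats(m.astype(np.uint8)); print("orange",[(np.round(ce[i]+[x0,y0],1).tolist(),int(s[i,4])) for i in range(1,n) if s[i,4]>3])
yaw=float(sys.argv[2])
for th in (60,70,80,85,90,95):
    print(th,np.round(proj("scene",PG(np.array([[-62.5,0,16.5],[-31,0,33],[62,0,16.5]]),G,yaw,np.radians(th))),1).tolist())
E
python3 st.py; python3 ang.py scene9.png .163
```

```text
{'t': 19.25, 'qpos': [0.15, 0.62, 1.62, 0.0, 0.93, 1.56], 'ee_pos': [644.23, 108.51, 97.84], 'ft_force': [-35.07, -4.95, 14.93], 'moment': [-0.75, 5.33, -0.1], 'grasp_force': 32.14, 'width': 23.73}
closing deg -80.68 z axis [-0.026 -0.004 -1.   ]
[([225.2, 254.6], 0.83)]
orange [([313.2, 214.0], 10)]
60 [[312.8, 224.7], [312.8, 213.4], [319.9, 177.3]]
70 [[314.6, 223.5], [313.9, 213.8], [319.3, 177.6]]
80 [[316.5, 221.4], [315.1, 213.4], [318.7, 178.2]]
85 [[317.4, 220.0], [315.7, 213.0], [318.3, 178.7]]
90 [[318.4, 218.3], [316.3, 212.3], [318.0, 179.2]]
95 [[319.3, 216.5], [317.0, 211.6], [317.6, 179.8]]
```

Force rises while rotation slows: the pads now slide the torch instead of turning it. I'll back off and check the tilt; the last few degrees can be trued up with the long lens lever inside the bay.

Emit:
apply_moves([
  {"tx": -0.01, "ty": -0.002, "tz": 0, "spin": 0},
  {"tx": -0.02, "ty": -0.003, "tz": 0, "spin": 0},
  {"tx": -0.035, "ty": -0.006, "tz": 0, "spin": 0},
  {"tx": -0.05, "ty": -0.008, "tz": 0, "spin": 0},
  {"tx": -0.05, "ty": -0.008, "tz": 0.03, "spin": 0},
  {"tx": -0.05, "ty": -0.008, "tz": 0.06, "spin": 0},
  {"tx": -0.05, "ty": -0.008, "tz": 0.09, "spin": 0},
  {"tx": -0.05, "ty": -0.008, "tz": 0.1, "spin": 0},
])

```text
t: 20.15
ee_pos: [608.6, 102.5, 204.2]
orientation: [-3.131, -0.255, -0.01]
ft_force: [-0.6, -0.5, -1.7]
width: 23.6
grasp_force: 30.0
```

```bash
python3 st.py; python3 ang.py scene10.png .163
python3 - <<'E'
from h import *
p=ctrl.get_obs()["ee_pos"]; b=cv2.imread("pics/scene10.png"); u=proj("scene",[p+[0,0,-20]])[0].round().astype(int); print(u)
cv2.imwrite("pics/c10.png",cv2.resize(b[u[1]-45:u[1]+50,u[0]-50:u[0]+50],None,fx=6,fy=6,interpolation=cv2.INTER_CUBIC))
E
```

```text
{'t': 20.15, 'qpos': [0.15, 0.43, 1.67, 0.0, 1.04, 1.56], 'ee_pos': [608.56, 102.51, 204.24], 'ft_force': [-0.61, -0.51, -1.73], 'moment': [-0.04, 0.13, 0.04], 'grasp_force': 30.0, 'width': 23.62}
closing deg -80.68 z axis [ 0.006  0.001 -1.   ]
[([311.2, 199.9], 0.82), ([361.0, 275.3], 0.75), ([223.4, 253.2], 0.63)]
orange [([308.4, 187.4], 13)]
60 [[307.6, 198.8], [307.5, 186.4], [315.1, 148.0]]
70 [[309.6, 197.8], [308.7, 187.0], [314.4, 148.1]]
80 [[311.6, 195.8], [310.0, 186.8], [313.7, 148.7]]
85 [[312.6, 194.4], [310.7, 186.4], [313.3, 149.1]]
90 [[313.6, 192.8], [311.4, 185.8], [313.0, 149.6]]
95 [[314.6, 190.9], [312.1, 185.1], [312.6, 150.2]]
[313 173]
```

View pics/c10.png

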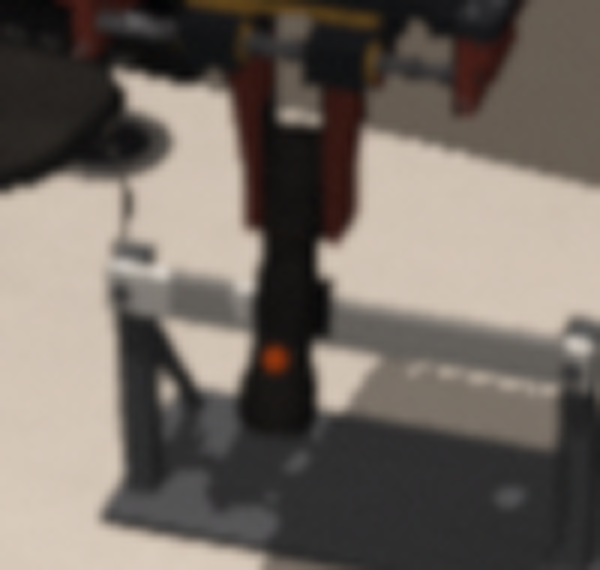

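From crop c10 the tail is at (297,125) and the lens at (278,425): torch about 76° upright, slipped roughly 6 mm back in the pads. Going to bay_1 and truing it up with the lens in the bay mouth.

Emit:
apply_moves([
  {"tx": -0.01, "ty": -0.035, "tz": 0, "spin": -1.7},
  {"tx": -0.022, "ty": -0.075, "tz": 0, "spin": -1.7},
  {"tx": -0.034, "ty": -0.115, "tz": 0, "spin": -1.7},
  {"tx": -0.046, "ty": -0.155, "tz": 0, "spin": -1.7},
  {"tx": -0.058, "ty": -0.195, "tz": 0, "spin": -1.7},
  {"tx": -0.07, "ty": -0.235, "tz": 0, "spin": -1.7},
  {"tx": -0.078, "ty": -0.26, "tz": 0, "spin": -1.7},
  {"tx": -0.078, "ty": -0.269, "tz": 0, "spin": -1.7},
])

```text
t: 21.05
ee_pos: [526.5, -168.7, 198.8]
orientation: [-3.134, -0.204, 0.005]
ft_force: [-0.1, 0.9, -1.4]
width: 24.0
grasp_force: 30.0
```

Emit:
apply_moves([
  {"tx": 0, "ty": 0, "tz": 0, "spin": 0},
  {"tx": 0, "ty": 0, "tz": -0.01, "spin": 0},
  {"tx": 0, "ty": 0, "tz": -0.02, "spin": 0},
  {"tx": 0, "ty": 0, "tz": -0.03, "spin": 0},
  {"tx": 0, "ty": 0, "tz": -0.04, "spin": 0},
  {"tx": 0, "ty": 0, "tz": -0.045, "spin": 0},
  {"tx": 0, "ty": 0, "tz": -0.045, "spin": 0},
  {"tx": 0, "ty": 0, "tz": -0.045, "spin": 0},
])

```text
t: 21.85
ee_pos: [528.6, -166.8, 155.7]
orientation: [-3.135, -0.209, -0.0]
ft_force: [0.3, 0.4, -1.1]
width: 24.0
grasp_force: 30.0
```

```bash
python3 st.py; python3 ang.py scene11.png .133
python3 - <<'E'
from h import *
b=cv2.imread("pics/scene11.png"); 
t=shot("top","top11.png")[:,:,::-1]
a=cv2.resize(b[190:320,330:480],(600,520),interpolation=cv2.INTER_CUBIC)
for P in [(502.5-22*.991+22*.1326*k,-170.4-22*.1326-22*.991*k,60) for k in(-1,1)]+[(502.5+22*.991+22*.1326*k,-170.4+22*.1326-22*.991*k,60) for k in(-1,1)]:
    u=((proj("scene",[P])[0]-[330,190])*4+2).astype(int); cv2.circle(a,tuple(int(v) for v in u),3,(0,0,255),-1)
cv2.imwrite("pics/c11.png",a)
E
```

```text
{'t': 21.85, 'qpos': [-0.33, 0.41, 1.84, 0.0, 0.9, 1.11], 'ee_pos': [528.59, -166.76, 155.68], 'ft_force': [0.28, 0.44, -1.06], 'moment': [-0.04, 0.14, 0.06], 'grasp_force': 30.0, 'width': 23.99}
closing deg -82.37 z axis [ 0.  0. -1.]
[([395.9, 266.1], 0.81), ([223.6, 257.1], 0.78)]
orange [([398.2, 253.8], 26)]
60 [[396.6, 265.8], [398.0, 253.3], [407.0, 211.5]]
70 [[397.9, 264.0], [398.6, 253.4], [406.6, 211.9]]
80 [[399.4, 261.1], [399.4, 252.7], [406.1, 212.8]]
85 [[400.2, 259.3], [399.9, 252.1], [405.8, 213.3]]
90 [[401.0, 257.3], [400.4, 251.2], [405.5, 214.0]]
95 [[401.8, 255.0], [400.9, 250.2], [405.2, 214.8]]
```

View pics/c11.png

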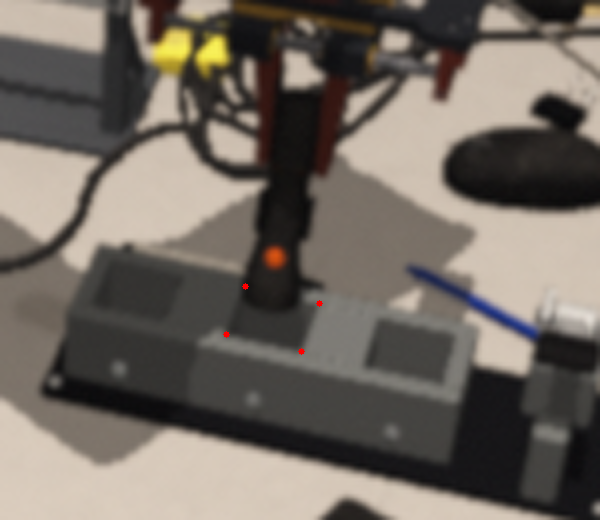

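Picture c11: the lens at crop (272,297) hangs over the middle bay, whose rim corners (red dots) match the fit. Working out the lens position.

Run:
```python
from h import *
c,s=np.cos(.133),np.sin(.133)
for uv in((398,264.2),(396.5,265.5)):
  for z in(74,78,82):
    P=at_z("scene",uv,z); d=P[:2]-[502.5,-170.4]; print(uv,z,"charger frame",np.round([d[0]*c+d[1]*s,-d[0]*s+d[1]*c],1))
```

```text
(398, 264.2) 74 charger frame [1.2 0.8]
(398, 264.2) 78 charger frame [-3.4  0. ]
(398, 264.2) 82 charger frame [-7.9 -0.8]
(396.5, 265.5) 74 charger frame [-4.3  3. ]
(396.5, 265.5) 78 charger frame [-8.8  2.2]
(396.5, 265.5) 82 charger frame [-13.4   1.4]
```

Emit:
apply_moves([
  {"tx": 0, "ty": 0, "tz": -0.006, "spin": 0},
  {"tx": 0, "ty": 0, "tz": -0.012, "spin": 0},
  {"tx": 0, "ty": 0, "tz": -0.018, "spin": 0},
  {"tx": 0, "ty": 0, "tz": -0.024, "spin": 0},
  {"tx": 0, "ty": 0, "tz": -0.03, "spin": 0},
  {"tx": 0, "ty": 0, "tz": -0.034, "spin": 0},
  {"tx": 0, "ty": 0, "tz": -0.034, "spin": 0},
  {"tx": 0, "ty": 0, "tz": -0.034, "spin": 0},
])

```text
t: 22.8
ee_pos: [535.6, -167.8, 125.8]
orientation: [3.131, 0.207, 0.023]
ft_force: [10.8, 3.8, 20.8]
width: 23.8
grasp_force: 30.0
```

Emit:
apply_moves([
  {"tx": -0.004, "ty": -0.0005, "tz": 0, "spin": 0},
  {"tx": -0.008, "ty": -0.001, "tz": 0, "spin": 0},
  {"tx": -0.012, "ty": -0.0016, "tz": 0, "spin": 0},
  {"tx": -0.016, "ty": -0.002, "tz": 0, "spin": 0},
  {"tx": -0.02, "ty": -0.0026, "tz": 0, "spin": 0},
  {"tx": -0.022, "ty": -0.003, "tz": 0, "spin": 0},
  {"tx": -0.022, "ty": -0.003, "tz": 0, "spin": 0},
  {"tx": -0.022, "ty": -0.003, "tz": 0, "spin": 0},
])

```text
t: 23.6
ee_pos: [519.2, -171.1, 129.8]
orientation: [3.129, 0.204, 0.042]
ft_force: [16.7, 12.0, 42.0]
width: 24.4
grasp_force: 30.6
```

```bash
python3 st.py; python3 ang.py scene12.png .133
```

```text
{'t': 23.6, 'qpos': [-0.34, 0.43, 1.89, 0.01, 0.8, 1.09], 'ee_pos': [519.23, -171.14, 129.78], 'ft_force': [16.7, 11.99, 42.04], 'moment': [2.76, -2.61, -0.23], 'grasp_force': 30.61, 'width': 24.42}
closing deg -82.55 z axis [ 0.027 -0.004 -1.   ]
[([223.8, 258.2], 0.79), ([395.8, 271.9], 0.73), ([435.0, 291.9], 0.59)]
orange [([397.3, 263.1], 22)]
60 [[395.9, 277.6], [397.3, 265.3], [406.3, 223.8]]
70 [[397.2, 275.7], [397.9, 265.4], [405.9, 224.3]]
80 [[398.7, 272.7], [398.7, 264.6], [405.4, 225.1]]
85 [[399.5, 270.8], [399.2, 263.9], [405.1, 225.7]]
90 [[400.3, 268.7], [399.7, 263.0], [404.8, 226.4]]
95 [[401.1, 266.5], [400.2, 261.9], [404.5, 227.2]]
```

Upward force: the lens edge caught the near rim. Raising and looking.

Emit:
apply_moves([
  {"tx": 0, "ty": 0, "tz": 0.006, "spin": 0},
  {"tx": 0, "ty": 0, "tz": 0.012, "spin": 0},
  {"tx": 0, "ty": 0, "tz": 0.02, "spin": 0},
  {"tx": 0, "ty": 0, "tz": 0.03, "spin": 0},
  {"tx": 0, "ty": 0, "tz": 0.04, "spin": 0},
  {"tx": 0, "ty": 0, "tz": 0.045, "spin": 0},
  {"tx": 0, "ty": 0, "tz": 0.045, "spin": 0},
  {"tx": 0, "ty": 0, "tz": 0.045, "spin": 0},
])

```text
t: 24.5
ee_pos: [506.2, -169.8, 166.6]
orientation: [-3.135, -0.209, 0.0]
ft_force: [0.2, 0.6, -2.0]
width: 23.7
grasp_force: 30.0
```

```bash
python3 st.py; python3 ang.py scene13.png .133
python3 - <<'E'
from h import *
b=cv2.imread("pics/scene13.png"); t=shot("top","top13.png")[:,:,::-1]
c,s=np.cos(.133),np.sin(.133)
def draw(n,im,x0,y0,w,h,k):
    a=cv2.resize(np.ascontiguousarray(im[y0:y0+h,x0:x0+w]),None,fx=k,fy=k,interpolation=cv2.INTER_CUBIC)
    for x,y in((-22,-22),(-22,22),(22,-22),(22,22)):
        u=((proj(n,[(502.5+x*c-y*s,-170.4+x*s+y*c,60)])[0]-[x0,y0]+.5)*k).astype(int); cv2.circle(a,tuple(int(v) for v in u),3,(0,0,255),-1)
    return a
cv2.imwrite("pics/c13.png",np.hstack([draw("scene",b,345,180,80,120,5),draw("top",t,345,190,80,120,5)])[:600])
E
```

```text
{'t': 24.5, 'qpos': [-0.35, 0.37, 1.87, 0.0, 0.9, 1.09], 'ee_pos': [506.25, -169.84, 166.58], 'ft_force': [0.24, 0.58, -1.97], 'moment': [0.03, 0.13, -0.02], 'grasp_force': 30.0, 'width': 23.71}
closing deg -82.39 z axis [-0.  0. -1.]
[([394.5, 264.6], 0.75), ([226.6, 254.6], 0.57)]
orange [([397.1, 253.7], 25)]
60 [[394.4, 268.7], [395.7, 256.1], [405.0, 213.5]]
70 [[395.7, 266.9], [396.4, 256.2], [404.5, 213.9]]
80 [[397.3, 263.9], [397.3, 255.4], [404.0, 214.8]]
85 [[398.1, 262.1], [397.8, 254.7], [403.7, 215.4]]
90 [[398.9, 260.0], [398.3, 253.9], [403.4, 216.1]]
95 [[399.8, 257.7], [398.8, 252.8], [403.1, 216.8]]
```

View pics/c13.png

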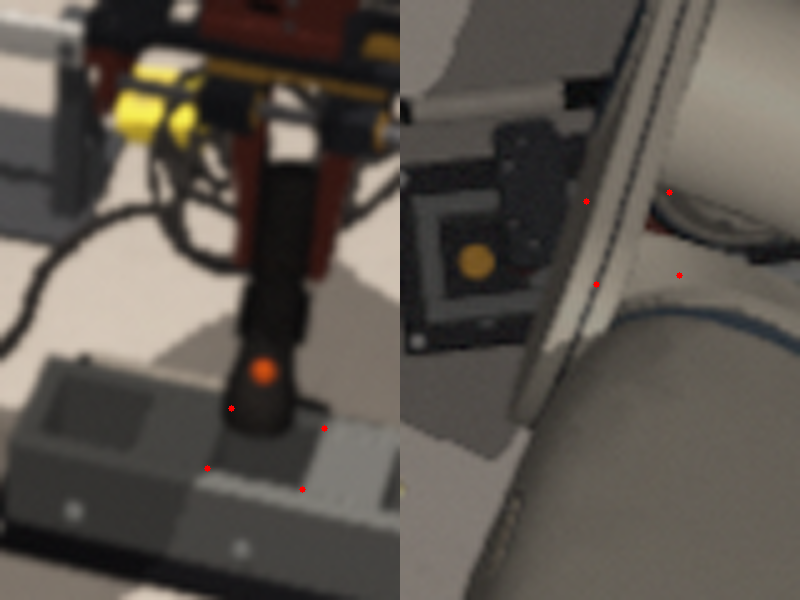

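Picture c13 (scene half): tail at (290,162), lens around (258,422), roughly 75° but seen nearly edge-on. I'll spin the tool 90° so the tilt plane faces the camera and measure it numerically.

Emit:
apply_moves([
  {"tx": 0, "ty": 0, "tz": 0.01, "spin": 8},
  {"tx": 0, "ty": 0, "tz": 0.02, "spin": 16},
  {"tx": 0, "ty": 0, "tz": 0.02, "spin": 24},
  {"tx": 0, "ty": 0, "tz": 0.02, "spin": 32},
  {"tx": 0, "ty": 0, "tz": 0.02, "spin": 40},
  {"tx": 0, "ty": 0, "tz": 0.02, "spin": 48},
  {"tx": 0, "ty": 0, "tz": 0.02, "spin": 56},
  {"tx": 0, "ty": 0, "tz": 0.02, "spin": 64},
])

```text
t: 25.45
ee_pos: [506.2, -169.7, 186.2]
orientation: [-2.542, -1.845, 0.001]
ft_force: [-0.4, 0.1, -0.6]
width: 23.6
grasp_force: 30.0
```

Emit:
apply_moves([
  {"tx": 0, "ty": 0, "tz": 0, "spin": 8},
  {"tx": 0, "ty": 0, "tz": 0, "spin": 16},
  {"tx": 0, "ty": 0, "tz": 0, "spin": 24},
  {"tx": 0, "ty": 0, "tz": 0, "spin": 26},
  {"tx": 0, "ty": 0, "tz": 0, "spin": 26},
  {"tx": 0, "ty": 0, "tz": 0, "spin": 26},
  {"tx": 0, "ty": 0, "tz": 0, "spin": 26},
  {"tx": 0, "ty": 0, "tz": 0, "spin": 26},
])

```text
t: 26.25
ee_pos: [506.4, -169.8, 186.6]
orientation: [-2.069, -2.364, 0.0]
ft_force: [-0.1, -0.4, -1.3]
width: 23.6
grasp_force: 30.0
```

```bash
cat > pose.py <<'E'
from tilt import *
import sys
def held(im,o,cam="scene",thr=62,S=4,th0=76,yaw=None):
    """fit (theta,fwd offset,up offset along z at local x=30) of held torch from one view"""
    R=cv2.Rodrigues(o["orientation"])[0]; y=R[:,1]; yaw=np.arctan2(-y[0],y[1]) if yaw is None else yaw  # fwd dir = closing -/+ 90
    p=o["ee_pos"]; c0=proj(cam,[p])[0]; x0,y0=int(c0[0]-45),int(c0[1]-50); 
    I=cv2.resize(im[y0:y0+120,x0:x0+90],None,fx=S,fy=S,interpolation=cv2.INTER_CUBIC); h=cv2.cvtColor(I,cv2.COLOR_BGR2HSV)
    m=((I.max(2)<thr)|((h[...,1]>150)&(h[...,0]<13)&(I[...,2]>120))).astype(np.float32)
    k=np.ones((17,17),np.uint8)
    def sil(q,parts):
        G=p+np.array([np.cos(yaw)*q[1],np.sin(yaw)*q[1],11+q[2]]); M=np.zeros(m.shape,np.uint8)
        for P in parts: cv2.fillConvexPoly(M,cv2.convexHull(np.round((proj(cam,PG(P,G,yaw,np.radians(q[0])))-[x0,y0]+.5)*S).astype(np.int32)),1)
        return M
    def f(q):
        s=sil(q,(cyl(-24.5,62,12.5),HEAD,FOOT)); lo=sil(q,(HEAD,cyl(-24.5,15,12.5),FOOT,cyl(50,62,12.5)))
        ring=(cv2.dilate(lo,k)-lo)*(1-s); return -(m[lo>0].mean()-m[ring>0].mean())
    best=None
    for t in(th0-12,th0,th0+12):
        for d in(-6,2):
            x=np.array([t,d,0.]); r=minimize(f,x,method="Nelder-Mead",options=dict(initial_simplex=np.vstack([x,x+[8,0,0],x+[0,5,0],x+[0,0,5]]),xatol=.05,fatol=1e-4))
            if best is None or r.fun<best.fun: best=r
    q=best.x; G=p+np.array([np.cos(yaw)*q[1],np.sin(yaw)*q[1],11+q[2]])
    L=PG(np.array([[-62.5,0,16.5],[62,0,16.5]]),G,yaw,np.radians(q[0]))
    c,s=np.cos(.133),np.sin(.133); tc=lambda P:np.round([(P[0]-502.5)*c+(P[1]+170.4)*s,-(P[0]-502.5)*s+(P[1]+170.4)*c,P[2]],1).tolist()
    print("yaw",round(yaw,3),"theta,fwd,up",np.round(q,1),"score",round(-best.fun,3)); print("charger frame: lens",tc(L[0]),"tail",tc(L[1]),"tcp",tc(p))
if __name__=="__main__":
    o=ctrl.get_obs(); im=np.ascontiguousarray(shot("scene",sys.argv[1])[:,:,::-1])
    y=float(sys.argv[2]) if len(sys.argv)>2 else None
    for thr in(50,62,72): held(im,o,thr=thr,yaw=y)
E
python3 st.py; python3 pose.py scene14.png
```

```text
{'t': 26.25, 'qpos': [-0.35, 0.34, 1.86, -0.0, 0.94, -0.48], 'ee_pos': [506.41, -169.82, 186.62], 'ft_force': [-0.12, -0.39, -1.27], 'moment': [-0.04, 0.07, 0.02], 'grasp_force': 30.0, 'width': 23.62}
closing deg 7.59 z axis [-0.  0. -1.]
yaw -1.438 theta,fwd,up [111.   -4.6 -11.4] score 0.48
charger frame: lens [3.9, -28.4, 99.8] tail [4.0, 16.2, 216.1] tcp [4.0, 0.1, 186.6]
yaw -1.438 theta,fwd,up [110.   -7.7   4.7] score 0.555
charger frame: lens [3.9, -23.9, 115.4] tail [4.0, 18.8, 232.4] tcp [4.0, 0.1, 186.6]
yaw -1.438 theta,fwd,up [112.1 -10.1   2.7] score 0.563
charger frame: lens [3.9, -24.7, 114.7] tail [4.0, 22.2, 230.0] tcp [4.0, 0.1, 186.6]
```

```bash
sed -i 's/yaw=np.arctan2(-y\[0\],y\[1\])/yaw=np.arctan2(y[0],-y[1])/' pose.py; python3 pose.py scene15.png
```

```text
yaw 1.703 theta,fwd,up [79.4 -7.2 -9.4] score 0.549
charger frame: lens [4.0, -24.1, 97.3] tail [4.0, -1.2, 219.7] tcp [4.0, 0.0, 186.6]
yaw 1.703 theta,fwd,up [78.4 -3.5  8.1] score 0.541
charger frame: lens [4.0, -22.0, 115.1] tail [4.0, 2.9, 237.1] tcp [4.0, 0.0, 186.6]
yaw 1.703 theta,fwd,up [76.1 -0.8  6.7] score 0.541
charger frame: lens [4.0, -23.0, 114.6] tail [4.0, 7.0, 235.4] tcp [4.0, 0.0, 186.6]
```

Run:
```python
from h import *
b=cv2.imread("pics/scene15.png"); u=proj("scene",[ctrl.get_obs()["ee_pos"]])[0].round().astype(int); print(u)
for y in range(u[1]-28,u[1]+52): print(y,"".join("%3d"%(min(v,254)//2) for v in b[y,u[0]-16:u[0]+16].max(1)))
```

```text
[403 224]
196  15 15 17 20 20 17 16 17 16 15 15 17 17 18 20 20 20 20 20 21 21 21 20 20 20 20 21 19 19 19 18 17
197  16 18 20 26 27 22 19 20 20 19 19 20 20 20 20 21 20 21 21 21 21 21 20 21 20 21 21 20 19 19 16 14
198  15 17 20 27 28 23 20 21 21 21 20 20 20 21 20 21 21 22 21 21 21 21 24 23 20 20 20 20 25 30 24 15
199  13 14 16 20 21 19 18 19 20 20 20 20 21 20 20 21 24 27 24 21 21 23 28 27 23 21 20 20 31 44 35 22
200  13 13 13 14 14 13 15 15 17 17 18 18 19 20 20 22 28 31 27 22 21 23 27 27 24 21 20 20 32 48 39 32
201  12 12 12 12 11 11 12 13 13 13 14 14 15 16 17 19 24 27 24 22 21 22 23 24 22 21 19 20 35 48 40 43
202  17 16 15 13 13 12 12 12 12 11 11 12 12 13 14 15 16 18 18 18 19 19 21 21 21 19 17 22 39 46 40 53
203  24 22 22 20 19 17 16 15 13 13 12 12 11 12 12 13 13 13 13 14 14 15 17 18 17 15 15 23 35 37 34 47
204  28 29 29 26 25 23 21 21 21 20 18 16 14 13 12 12 12 12 12 12 11 12 13 12 12 11 12 20 28 28 29 32
205  29 31 32 30 29 27 26 26 27 27 25 23 21 20 18 17 17 15 14 13 12 12 12 12 11 12 12 17 23 24 27 27
206  28 29 29 30 30 29 28 28 30 32 31 29 27 25 23 24 24 24 21 19 17 16 16 14 15 
[... 6289 characters left out ...]
0 25 23 25 25 26 25 26 26 26 26 26 26 26 26 26 26 26 26 26 26 29 32 34 34 34 34 35 34 39 52 60
270  28 24 23 25 25 26 26 26 27 26 26 26 26 26 26 26 26 26 26 26 26 30 33 34 34 34 34 34 34 39 53 61
271  25 22 23 24 26 26 26 26 26 26 26 26 26 26 26 26 26 26 26 26 28 31 34 34 34 34 34 34 35 42 54 62
272  24 23 23 25 26 26 26 26 26 26 26 26 26 26 26 26 26 26 26 26 29 32 34 34 34 34 34 35 37 47 58 62
273  30 29 29 27 27 26 25 26 26 26 26 26 26 26 26 26 26 26 26 27 33 35 35 34 34 34 33 35 39 52 60 62
274  48 47 44 39 34 33 31 29 28 27 26 26 26 26 26 26 25 26 27 33 43 42 39 38 36 35 34 35 41 54 61 63
275  60 60 58 53 50 49 45 41 37 33 32 31 29 27 27 27 26 27 32 44 54 54 52 49 44 39 38 40 48 57 62 63
```

```bash
sed -i 's/lo=sil(q,(HEAD,cyl(-24.5,15,12.5),FOOT,cyl(50,62,12.5)))/lo=sil(q,(HEAD,cyl(-24.5,XB,12.5),FOOT))/; s/^import sys/import sys\nXB=2/' pose.py
python3 - <<'E'
import pose; from pose import *
o=ctrl.get_obs(); im=cv2.imread("pics/scene15.png")
for xb in(0,6):
    pose.XB=xb
    for thr in(50,70): held(im,o,thr=thr)
# slope of edges vs theta
p=o["ee_pos"]; yaw=1.703
for th in(70,75,80,85,90):
    q=proj("scene",PG(np.array([[-62.5,0,16.5],[62,0,16.5]]),p+[0,0,11],yaw,np.radians(th))); d=q[0]-q[1]; print(th,np.round(q,1).tolist(),"slope",round(d[0]/d[1],3))
E
```

```text
yaw 1.704 theta,fwd,up [79.7 -4.8  8.4] score 0.794
charger frame: lens [4.0, -21.2, 115.0] tail [4.0, 0.9, 237.5] tcp [4.0, 0.1, 186.7]
yaw 1.704 theta,fwd,up [75.1 -0.2  7. ] score 0.815
charger frame: lens [4.0, -23.9, 115.3] tail [4.0, 8.1, 235.6] tcp [4.0, 0.1, 186.7]
yaw 1.704 theta,fwd,up [80.3 -5.8  8.7] score 0.772
charger frame: lens [4.0, -21.2, 115.1] tail [4.0, -0.3, 237.9] tcp [4.0, 0.1, 186.7]
yaw 1.704 theta,fwd,up [76.6 -1.5  6.9] score 0.8
charger frame: lens [4.0, -22.9, 114.6] tail [4.0, 6.0, 235.7] tcp [4.0, 0.1, 186.7]
70 [[413.7, 254.2], [399.2, 208.1]] slope 0.315
75 [[410.2, 254.3], [400.4, 208.0]] slope 0.211
80 [[406.7, 254.1], [401.7, 208.0]] slope 0.108
85 [[403.2, 253.7], [403.0, 208.1]] slope 0.004
90 [[399.7, 253.1], [404.3, 208.3]] slope -0.103
```

Torch: about 78° upright, lens at charger (4, −22, 115). Positioning the lens well inside the bay mouth (margin 3–5 mm each side) and inserting 15 mm.

Emit:
apply_moves([
  {"tx": -0.0035, "ty": 0.009, "tz": 0, "spin": 0},
  {"tx": -0.0065, "ty": 0.018, "tz": 0, "spin": 0},
  {"tx": -0.0065, "ty": 0.018, "tz": -0.01, "spin": 0},
  {"tx": -0.0065, "ty": 0.018, "tz": -0.02, "spin": 0},
  {"tx": -0.0065, "ty": 0.018, "tz": -0.03, "spin": 0},
  {"tx": -0.0065, "ty": 0.018, "tz": -0.04, "spin": 0},
  {"tx": -0.0065, "ty": 0.018, "tz": -0.045, "spin": 0},
  {"tx": -0.0065, "ty": 0.018, "tz": -0.045, "spin": 0},
])

```text
t: 27.15
ee_pos: [499.3, -151.8, 140.5]
orientation: [-2.068, -2.363, 0.001]
ft_force: [1.6, 0.1, -0.7]
width: 23.8
grasp_force: 30.0
```

```bash
python3 st.py; python3 pose.py scene16.png
```

```text
{'t': 27.15, 'qpos': [-0.32, 0.39, 1.91, -0.0, 0.84, -0.45], 'ee_pos': [499.35, -151.78, 140.51], 'ft_force': [1.57, 0.12, -0.66], 'moment': [-0.08, 0.01, 0.05], 'grasp_force': 30.0, 'width': 23.77}
closing deg 7.61 z axis [-0.002  0.001 -1.   ]
yaw 1.704 theta,fwd,up [78.2 -4.6  2.5] score 0.81
charger frame: lens [-0.7, -4.7, 63.5] tail [-0.7, 20.8, 185.4] tcp [-0.7, 18.9, 140.5]
yaw 1.704 theta,fwd,up [76.2 -4.1 -8.6] score 0.69
charger frame: lens [-0.7, -7.3, 53.0] tail [-0.7, 22.5, 173.9] tcp [-0.7, 18.9, 140.5]
yaw 1.704 theta,fwd,up [ 75.5  -4.9 -10.2] score 0.589
charger frame: lens [-0.7, -9.1, 51.8] tail [-0.7, 22.0, 172.3] tcp [-0.7, 18.9, 140.5]
```

Emit:
apply_moves([
  {"tx": 0, "ty": 0.0015, "tz": -0.004, "spin": 0},
  {"tx": 0, "ty": 0.0015, "tz": -0.008, "spin": 0},
  {"tx": 0, "ty": 0.0015, "tz": -0.012, "spin": 0},
  {"tx": 0, "ty": 0.0015, "tz": -0.016, "spin": 0},
  {"tx": 0, "ty": 0.0015, "tz": -0.02, "spin": 0},
  {"tx": 0, "ty": 0.0015, "tz": -0.022, "spin": 0},
  {"tx": 0, "ty": 0.0015, "tz": -0.022, "spin": 0},
  {"tx": 0, "ty": 0.0015, "tz": -0.022, "spin": 0},
])

```text
t: 28.0
ee_pos: [500.0, -150.4, 119.7]
orientation: [-2.069, -2.364, 0.0]
ft_force: [-0.5, -0.6, -1.0]
width: 23.6
grasp_force: 30.0
```

```bash
python3 st.py
```

```text
{'t': 28.0, 'qpos': [-0.31, 0.42, 1.93, -0.0, 0.79, -0.45], 'ee_pos': [499.98, -150.35, 119.66], 'ft_force': [-0.5, -0.64, -1.0], 'moment': [0.04, 0.01, 0.03], 'grasp_force': 30.0, 'width': 23.57}
closing deg 7.62 z axis [-0. -0. -1.]
```

No contact, lens is in. Now swinging the tail over: tool towards −y with the lens held by the bay wall.

Emit:
apply_moves([
  {"tx": 0.0005, "ty": -0.004, "tz": 0, "spin": 0},
  {"tx": 0.001, "ty": -0.007, "tz": 0, "spin": 0},
  {"tx": 0.0013, "ty": -0.01, "tz": 0, "spin": 0},
  {"tx": 0.0017, "ty": -0.013, "tz": 0, "spin": 0},
  {"tx": 0.002, "ty": -0.016, "tz": 0, "spin": 0},
  {"tx": 0.0024, "ty": -0.018, "tz": 0, "spin": 0},
  {"tx": 0.0024, "ty": -0.018, "tz": 0, "spin": 0},
  {"tx": 0.0024, "ty": -0.018, "tz": 0, "spin": 0},
])

```text
t: 28.8
ee_pos: [502.0, -168.0, 119.8]
orientation: [-2.069, -2.363, -0.0]
ft_force: [-1.0, 5.4, 1.4]
width: 23.5
grasp_force: 30.4
```

```bash
python3 st.py; python3 pose.py scene17.png
```

```text
{'t': 28.8, 'qpos': [-0.35, 0.43, 1.91, 0.0, 0.8, -0.48], 'ee_pos': [502.03, -168.0, 119.75], 'ft_force': [-1.04, 5.38, 1.45], 'moment': [1.11, 0.4, -0.02], 'grasp_force': 30.43, 'width': 23.5}
closing deg 7.6 z axis [-0.001  0.001 -1.   ]
yaw 1.703 theta,fwd,up [86.7 -1.2  8. ] score 0.659
charger frame: lens [-0.1, -4.1, 46.4] tail [-0.1, 3.0, 170.7] tcp [-0.1, 2.4, 119.8]
yaw 1.703 theta,fwd,up [80.3  4.2  9.8] score 0.638
charger frame: lens [-0.2, -9.1, 49.4] tail [-0.1, 12.0, 172.1] tcp [-0.1, 2.4, 119.8]
yaw 1.703 theta,fwd,up [ 97.  -11.1  67.6] score 0.467
charger frame: lens [-0.1, 2.7, 106.6] tail [-0.2, -12.6, 230.1] tcp [-0.1, 2.4, 119.8]
```

Emit:
apply_moves([
  {"tx": 0.0003, "ty": -0.002, "tz": 0, "spin": 0},
  {"tx": 0.0005, "ty": -0.004, "tz": 0, "spin": 0},
  {"tx": 0.0008, "ty": -0.006, "tz": 0, "spin": 0},
  {"tx": 0.0008, "ty": -0.0065, "tz": 0, "spin": 0},
  {"tx": 0.0008, "ty": -0.0065, "tz": 0, "spin": 0},
  {"tx": 0.0005, "ty": -0.004, "tz": 0, "spin": 0},
  {"tx": 0.0003, "ty": -0.002, "tz": 0, "spin": 0},
  {"tx": 0.0003, "ty": -0.002, "tz": 0, "spin": 0},
])

```text
t: 29.65
ee_pos: [502.8, -170.5, 119.7]
orientation: [2.068, 2.364, -0.0]
ft_force: [-0.4, 0.0, -1.6]
width: 24.1
grasp_force: 30.0
```

```bash
python3 st.py; python3 pose.py scene18.png
```

```text
{'t': 29.65, 'qpos': [-0.35, 0.43, 1.91, -0.0, 0.8, -0.48], 'ee_pos': [502.85, -170.48, 119.72], 'ft_force': [-0.42, 0.02, -1.62], 'moment': [0.01, 0.1, 0.03], 'grasp_force': 30.0, 'width': 24.09}
closing deg 7.65 z axis [ 0.001 -0.001 -1.   ]
yaw 1.704 theta,fwd,up [86.7  2.5  5.8] score 0.626
charger frame: lens [0.3, -3.0, 44.1] tail [0.3, 4.2, 168.4] tcp [0.3, -0.1, 119.7]
yaw 1.704 theta,fwd,up [99.1 -4.7 10.1] score 0.645
charger frame: lens [0.3, 9.8, 49.4] tail [0.3, -9.9, 172.4] tcp [0.3, -0.1, 119.7]
yaw 1.704 theta,fwd,up [96.9 -9.7 64.1] score 0.439
charger frame: lens [0.3, 1.3, 102.9] tail [0.3, -13.7, 226.5] tcp [0.3, -0.1, 119.7]
```

Emit:
apply_moves([
  {"tx": -0.0003, "ty": 0.002, "tz": -0.004, "spin": 0},
  {"tx": -0.0003, "ty": 0.002, "tz": -0.008, "spin": 0},
  {"tx": -0.0003, "ty": 0.002, "tz": -0.012, "spin": 0},
  {"tx": -0.0003, "ty": 0.002, "tz": -0.016, "spin": 0},
  {"tx": -0.0003, "ty": 0.002, "tz": -0.02, "spin": 0},
  {"tx": -0.0003, "ty": 0.002, "tz": -0.024, "spin": 0},
  {"tx": -0.0003, "ty": 0.002, "tz": -0.028, "spin": 0},
  {"tx": -0.0003, "ty": 0.002, "tz": -0.028, "spin": 0},
])

```text
t: 30.5
ee_pos: [501.9, -168.2, 91.1]
orientation: [-2.068, -2.363, 0.001]
ft_force: [-0.3, -0.5, -0.4]
width: 23.7
grasp_force: 30.0
```

Emit:
apply_moves([
  {"tx": 0, "ty": 0, "tz": -0.002, "spin": 0},
  {"tx": 0, "ty": 0, "tz": -0.004, "spin": 0},
  {"tx": 0, "ty": 0, "tz": -0.006, "spin": 0},
  {"tx": 0, "ty": 0, "tz": -0.008, "spin": 0},
  {"tx": 0, "ty": 0, "tz": -0.008, "spin": 0},
  {"tx": 0, "ty": 0, "tz": -0.008, "spin": 0},
  {"tx": 0, "ty": 0, "tz": -0.008, "spin": 0},
  {"tx": 0, "ty": 0, "tz": -0.008, "spin": 0},
])

```text
t: 31.3
ee_pos: [503.0, -169.1, 86.1]
orientation: [2.067, 2.363, -0.0]
ft_force: [-6.4, -1.4, 24.6]
width: 23.6
grasp_force: 30.0
```

```bash
python3 st.py
```

```text
{'t': 31.3, 'qpos': [-0.35, 0.49, 1.92, -0.0, 0.73, -0.48], 'ee_pos': [503.04, -169.14, 86.14], 'ft_force': [-6.4, -1.39, 24.65], 'moment': [-0.13, 1.68, 0.02], 'grasp_force': 30.02, 'width': 23.64}
closing deg 7.64 z axis [ 0.002 -0.001 -1.   ]
```

The lens is on the bay floor (contact at the expected height). Relieve, open, lift.

Emit:
apply_moves([
  {"tx": 0, "ty": 0, "tz": 0.003, "spin": 0},
  {"tx": 0, "ty": 0, "tz": 0.003, "spin": 0},
  {"tx": 0, "ty": 0, "tz": 0.003, "spin": 0},
  {"tx": 0, "ty": 0, "tz": 0.003, "spin": 0},
  {"tx": 0, "ty": 0, "tz": 0.003, "spin": 0},
  {"tx": 0, "ty": 0, "tz": 0.003, "spin": 0},
  {"tx": 0, "ty": 0, "tz": 0.003, "spin": 0},
  {"tx": 0, "ty": 0, "tz": 0.003, "spin": 0},
], gripper=-0.2)

```text
t: 32.1
ee_pos: [502.3, -168.3, 86.6]
orientation: [-2.069, -2.364, 0.0]
ft_force: [-1.0, -0.8, 0.2]
width: 52.5
grasp_force: 0.0
```

Emit:
apply_moves([
  {"tx": 0, "ty": 0, "tz": 0.01, "spin": 0},
  {"tx": 0, "ty": 0, "tz": 0.025, "spin": 0},
  {"tx": 0, "ty": 0, "tz": 0.04, "spin": 0},
  {"tx": 0, "ty": 0, "tz": 0.055, "spin": 0},
  {"tx": 0, "ty": 0, "tz": 0.075, "spin": 0},
  {"tx": 0, "ty": 0, "tz": 0.1, "spin": 0},
  {"tx": 0, "ty": 0, "tz": 0.12, "spin": 0},
  {"tx": 0, "ty": 0, "tz": 0.12, "spin": 0},
])

```text
t: 32.9
ee_pos: [504.1, -168.9, 210.0]
orientation: [2.065, 2.36, 0.003]
ft_force: [-0.3, -0.1, -0.2]
width: 52.7
grasp_force: 0.0
```

Emit:
apply_moves([
  {"tx": 0, "ty": 0.03, "tz": 0, "spin": -8},
  {"tx": 0, "ty": 0.07, "tz": 0, "spin": -16},
  {"tx": 0, "ty": 0.11, "tz": 0, "spin": -24},
  {"tx": 0, "ty": 0.15, "tz": 0, "spin": -32},
  {"tx": 0, "ty": 0.19, "tz": 0, "spin": -40},
  {"tx": 0, "ty": 0.23, "tz": 0, "spin": -48},
  {"tx": 0, "ty": 0.26, "tz": 0, "spin": -56},
  {"tx": 0, "ty": 0.28, "tz": 0, "spin": -64},
])

```text
t: 33.7
ee_pos: [501.6, 113.7, 206.0]
orientation: [-3.009, -0.902, 0.001]
ft_force: [-1.1, 0.3, -0.3]
width: 52.6
grasp_force: 0.0
```

```bash
python3 st.py
python3 - <<'E'
from fit import *
ims={n:np.ascontiguousarray(shot(n,f"{n}19.png")[:,:,::-1]) for n in("scene","top")}
print("A",[np.round(v,2) for v in fit_torch(np.array([460.4,222.7,-.245]),ims,("scene",))])
print("A top",[np.round(v,2) for v in fit_torch(np.array([460.4,222.7,-.245]),ims,("top",))])
for n in ims:
    print(n,[(np.round(d["box"]).tolist(),round(d["score"],2)) for d in ctrl.outline_of("torch_0",n)])
    print(" expected upright in bay_1: lens/tail",np.round(proj(n,[[502.5,-170.4,10],[502.5,-170.4,135]]),1).tolist())
g=ims["scene"].max(2)
u=proj("scene",[[502.5,-170.4,135]])[0].round().astype(int); print(u)
for y in range(u[1]-8,u[1]+34): print(y," ".join("%3d"%v for v in g[y,u[0]-14:u[0]+15]))
E
```

```text
{'t': 33.7, 'qpos': [0.2, 0.28, 1.89, 0.0, 0.97, 1.19], 'ee_pos': [501.63, 113.66, 206.03], 'ft_force': [-1.06, 0.27, -0.25], 'moment': [-0.04, 0.15, -0.01], 'grasp_force': 0.0, 'width': 52.61}
closing deg -56.61 z axis [-0.001  0.    -1.   ]
A [array([ 4.5951e+02,  2.2146e+02, -2.5000e-01]), np.float64(0.74)]
A top [array([497.59, 193.93,  -1.09]), np.float64(0.5)]
scene [([390.0, 241.0, 410.0, 278.0], 0.82)]
 expected upright in bay_1: lens/tail [[396.1, 285.0], [400.4, 243.9]]
top [([385.0, 231.0, 400.0, 243.0], 0.56), ([242.0, 142.0, 332.0, 183.0], 0.26)]
 expected upright in bay_1: lens/tail [[388.6, 239.0], [395.1, 234.2]]
[400 244]
236 215 210 205 205 204 204 204 203 203 203 205 209 212 212 214 215 216 216 215 215 215 214 215 215 215 215 216 215 215
237 216 215 214 215 213 214 214 213 213 213 214 213 213 214 214 216 216 217 216 216 215 216 216 216 215 215 215 215 215
238 216 216 215 216 215 215 215 214 214 214 214 214 214 214 214 214 215 215 216 216 215 215 216 216 215 215 215 215 214
239 216 216 215 216 215 215 215 214 215 215 215 215 213 212 211 212 213 214 214 215 215 215 2
[... 3886 characters left out ...]
  34  22  13  15  16  15  17  16  17  16  17  19  27  44  54  59  72 101 122 131 131 132 132 132 131
273  94  71  63  57  41  23  16  16  18  18  17  18  16  15  17  23  41  67  69  65  79 111 128 132 131 132 131 131 132
274 113 103 100  90  70  51  44  39  32  26  21  20  19  16  18  33  73 103  92  76  93 118 130 132 132 132 132 131 132
275 129 127 126 120 107  98  95  84  70  58  48  44  39  29  25  54 105 124 100  84 105 124 129 132 131 131 133 131 132
276 131 132 132 130 129 127 126 119 110 101  95  92  82  63  53  74 118 121  93  89 114 129 131 132 132 132 131 131 132
277 111 116 122 127 129 130 131 131 129 127 125 123 116 104  97 107 122 114  95 102 121 130 131 130 131 132 132 131 132
```

Torch B stands upright in bay_1: tail at (400,244.5), expected (400.4,243.9). Torch A is unmoved at (460,222), direction −0.245. Going for it.

Emit:
apply_moves([
  {"tx": -0.004, "ty": 0.03, "tz": 0, "spin": -8},
  {"tx": -0.008, "ty": 0.06, "tz": 0, "spin": -16},
  {"tx": -0.012, "ty": 0.09, "tz": -0.02, "spin": -24},
  {"tx": -0.0125, "ty": 0.102, "tz": -0.04, "spin": -32},
  {"tx": -0.0125, "ty": 0.102, "tz": -0.06, "spin": -40},
  {"tx": -0.0125, "ty": 0.102, "tz": -0.08, "spin": -47.4},
  {"tx": -0.0125, "ty": 0.102, "tz": -0.1, "spin": -47.4},
  {"tx": -0.0125, "ty": 0.102, "tz": -0.1, "spin": -47.4},
], gripper=-0.4)

```text
t: 34.7
ee_pos: [488.2, 211.7, 104.3]
orientation: [3.116, -0.375, -0.007]
ft_force: [0.2, 0.1, -0.4]
width: 61.6
grasp_force: 0.0
```

Emit:
apply_moves([
  {"tx": 0, "ty": 0, "tz": 0, "spin": 0},
  {"tx": 0, "ty": 0, "tz": -0.02, "spin": 0},
  {"tx": 0, "ty": 0, "tz": -0.04, "spin": 0},
  {"tx": 0, "ty": 0, "tz": -0.06, "spin": 0},
  {"tx": 0, "ty": 0, "tz": -0.06, "spin": 0},
  {"tx": 0, "ty": 0, "tz": -0.06, "spin": 0},
  {"tx": 0, "ty": 0, "tz": -0.06, "spin": 0},
  {"tx": 0, "ty": 0, "tz": -0.06, "spin": 0},
])

```text
t: 35.5
ee_pos: [490.7, 214.0, 48.0]
orientation: [-3.118, 0.376, -0.003]
ft_force: [0.3, 0.1, 0.7]
width: 61.3
grasp_force: 0.0
```

```bash
python3 st.py
python3 - <<'E'
from fit import *
ims={"scene":np.ascontiguousarray(shot("scene","scene20.png")[:,:,::-1])}
for t in(60,70): print("A",[np.round(v,2) for v in fit_torch(np.array([460.4,222.5,-.245]),ims,("scene",),thr=t)])
E
```

```text
{'t': 35.5, 'qpos': [0.39, 0.56, 1.92, -0.0, 0.65, 2.2], 'ee_pos': [490.75, 213.98, 47.98], 'ft_force': [0.28, 0.11, 0.72], 'moment': [0.05, 0.15, 0.05], 'grasp_force': 0.0, 'width': 61.29}
closing deg -103.76 z axis [ 0.002  0.001 -1.   ]
A [array([ 4.6145e+02,  2.2301e+02, -2.2000e-01]), np.float64(0.75)]
A [array([ 4.6092e+02,  2.2299e+02, -2.3000e-01]), np.float64(0.77)]
```

Emit:
apply_moves([
  {"tx": 0, "ty": 0.001, "tz": -0.012, "spin": 0},
  {"tx": 0, "ty": 0.001, "tz": -0.022, "spin": 0},
  {"tx": 0, "ty": 0.001, "tz": -0.032, "spin": 0},
  {"tx": 0, "ty": 0.001, "tz": -0.041, "spin": 0},
  {"tx": 0, "ty": 0.001, "tz": -0.041, "spin": 0},
  {"tx": 0, "ty": 0.001, "tz": -0.041, "spin": 0},
  {"tx": 0, "ty": 0.001, "tz": -0.041, "spin": 0},
  {"tx": 0, "ty": 0.001, "tz": -0.041, "spin": 0},
])

```text
t: 36.35
ee_pos: [490.1, 214.8, 6.0]
orientation: [-3.119, 0.377, -0.001]
ft_force: [0.1, 0.7, -0.9]
width: 61.5
grasp_force: 0.0
```

Emit:
apply_moves([
  {"tx": 0, "ty": 0, "tz": 0, "spin": 0},
  {"tx": 0, "ty": 0, "tz": 0, "spin": 0},
  {"tx": 0, "ty": 0, "tz": 0, "spin": 0},
  {"tx": 0, "ty": 0, "tz": 0, "spin": 0},
  {"tx": 0, "ty": 0, "tz": 0, "spin": 0},
  {"tx": 0, "ty": 0, "tz": 0, "spin": 0},
  {"tx": 0, "ty": 0, "tz": 0, "spin": 0},
  {"tx": 0, "ty": 0, "tz": 0, "spin": 0},
], gripper=1)

```text
t: 37.15
ee_pos: [489.8, 214.7, 5.7]
orientation: [3.119, -0.377, 0.0]
ft_force: [0.3, 0.1, 0.4]
width: 23.6
grasp_force: 30.0
```

Emit:
apply_moves([
  {"tx": 0, "ty": 0, "tz": 0.01, "spin": 0},
  {"tx": 0, "ty": 0, "tz": 0.03, "spin": 0},
  {"tx": 0, "ty": 0, "tz": 0.06, "spin": 0},
  {"tx": 0, "ty": 0, "tz": 0.09, "spin": 0},
  {"tx": 0, "ty": 0, "tz": 0.12, "spin": 0},
  {"tx": 0, "ty": 0, "tz": 0.15, "spin": 0},
  {"tx": 0, "ty": 0, "tz": 0.16, "spin": 0},
  {"tx": 0, "ty": 0, "tz": 0.16, "spin": 0},
])

```text
t: 37.95
ee_pos: [490.6, 215.0, 167.2]
orientation: [-3.117, 0.377, -0.004]
ft_force: [-0.6, -0.1, -2.4]
width: 23.6
grasp_force: 30.0
```

```bash
python3 st.py
```

```text
{'t': 37.95, 'qpos': [0.39, 0.37, 1.87, 0.0, 0.9, 2.2], 'ee_pos': [490.59, 215.03, 167.18], 'ft_force': [-0.61, -0.15, -2.39], 'moment': [-0.03, 0.16, 0.05], 'grasp_force': 29.96, 'width': 23.56}
closing deg -103.77 z axis [ 0.003  0.001 -1.   ]
```

Emit:
apply_moves([
  {"tx": 0.02, "ty": -0.015, "tz": 0, "spin": 5},
  {"tx": 0.045, "ty": -0.032, "tz": 0, "spin": 11},
  {"tx": 0.07, "ty": -0.05, "tz": 0, "spin": 17},
  {"tx": 0.095, "ty": -0.068, "tz": 0, "spin": 23},
  {"tx": 0.12, "ty": -0.086, "tz": 0, "spin": 23},
  {"tx": 0.14, "ty": -0.1, "tz": 0, "spin": 23},
  {"tx": 0.15, "ty": -0.1075, "tz": 0, "spin": 23},
  {"tx": 0.15, "ty": -0.1075, "tz": 0, "spin": 23},
])

```text
t: 38.75
ee_pos: [639.8, 106.2, 163.9]
orientation: [3.131, 0.25, -0.003]
ft_force: [0.1, 1.0, -3.0]
width: 23.8
grasp_force: 30.0
```

Emit:
apply_moves([
  {"tx": 0, "ty": 0, "tz": -0.01, "spin": 0},
  {"tx": 0, "ty": 0, "tz": -0.018, "spin": 0},
  {"tx": 0, "ty": 0, "tz": -0.024, "spin": 0},
  {"tx": 0, "ty": 0, "tz": -0.028, "spin": 0},
  {"tx": 0, "ty": 0, "tz": -0.032, "spin": 0},
  {"tx": 0, "ty": 0, "tz": -0.036, "spin": 0},
  {"tx": 0, "ty": 0, "tz": -0.04, "spin": 0},
  {"tx": 0, "ty": 0, "tz": -0.044, "spin": 0},
])

```text
t: 39.55
ee_pos: [638.4, 106.5, 122.6]
orientation: [3.13, 0.253, -0.004]
ft_force: [-8.2, -6.2, 11.1]
width: 23.6
grasp_force: 30.0
```

Emit:
apply_moves([
  {"tx": 0, "ty": 0, "tz": -0.003, "spin": 0},
  {"tx": 0, "ty": 0, "tz": -0.006, "spin": 0},
  {"tx": 0, "ty": 0, "tz": -0.009, "spin": 0},
  {"tx": 0, "ty": 0, "tz": -0.012, "spin": 0},
  {"tx": 0, "ty": 0, "tz": -0.015, "spin": 0},
  {"tx": 0, "ty": 0, "tz": -0.018, "spin": 0},
  {"tx": 0, "ty": 0, "tz": -0.021, "spin": 0},
  {"tx": 0, "ty": 0, "tz": -0.021, "spin": 0},
])

```text
t: 40.35
ee_pos: [638.3, 107.1, 101.5]
orientation: [3.131, 0.253, -0.004]
ft_force: [-8.2, 0.1, 7.8]
width: 23.8
grasp_force: 30.0
```

```bash
python3 st.py
```

```text
{'t': 40.35, 'qpos': [0.15, 0.6, 1.65, -0.0, 0.89, 1.56], 'ee_pos': [638.27, 107.14, 101.55], 'ft_force': [-8.17, 0.09, 7.82], 'moment': [-0.24, 1.16, 0.01], 'grasp_force': 30.0, 'width': 23.82}
closing deg -80.76 z axis [-0.003 -0.    -1.   ]
```

Same response as the first torch. Pushing forward against the edge, then backing off.

Emit:
apply_moves([
  {"tx": 0.002, "ty": 0, "tz": -0.001, "spin": 0},
  {"tx": 0.004, "ty": 0.0005, "tz": -0.002, "spin": 0},
  {"tx": 0.006, "ty": 0.001, "tz": -0.002, "spin": 0},
  {"tx": 0.008, "ty": 0.001, "tz": -0.002, "spin": 0},
  {"tx": 0.01, "ty": 0.0015, "tz": -0.002, "spin": 0},
  {"tx": 0.012, "ty": 0.002, "tz": -0.002, "spin": 0},
  {"tx": 0.013, "ty": 0.002, "tz": -0.002, "spin": 0},
  {"tx": 0.013, "ty": 0.002, "tz": -0.002, "spin": 0},
])

```text
t: 41.15
ee_pos: [643.4, 108.3, 96.8]
orientation: [3.13, 0.253, -0.031]
ft_force: [-27.6, -3.0, 12.2]
width: 23.9
grasp_force: 30.0
```

Emit:
apply_moves([
  {"tx": -0.01, "ty": -0.002, "tz": 0, "spin": 0},
  {"tx": -0.02, "ty": -0.003, "tz": 0, "spin": 0},
  {"tx": -0.035, "ty": -0.006, "tz": 0, "spin": 0},
  {"tx": -0.05, "ty": -0.008, "tz": 0, "spin": 0},
  {"tx": -0.05, "ty": -0.008, "tz": 0.03, "spin": 0},
  {"tx": -0.05, "ty": -0.008, "tz": 0.06, "spin": 0},
  {"tx": -0.05, "ty": -0.008, "tz": 0.09, "spin": 0},
  {"tx": -0.05, "ty": -0.008, "tz": 0.12, "spin": 0},
])

```text
t: 41.95
ee_pos: [602.8, 101.3, 220.1]
orientation: [-3.131, -0.253, -0.002]
ft_force: [0.0, 0.1, -1.9]
width: 24.2
grasp_force: 30.0
```

```bash
python3 st.py
```

```text
{'t': 41.95, 'qpos': [0.15, 0.41, 1.66, 0.0, 1.07, 1.56], 'ee_pos': [602.84, 101.34, 220.1], 'ft_force': [0.0, 0.09, -1.93], 'moment': [0.0, 0.06, 0.01], 'grasp_force': 30.0, 'width': 24.21}
closing deg -80.77 z axis [ 0.001  0.    -1.   ]
```

Emit:
apply_moves([
  {"tx": -0.014, "ty": -0.022, "tz": 0, "spin": 8},
  {"tx": -0.028, "ty": -0.044, "tz": 0, "spin": 16},
  {"tx": -0.042, "ty": -0.066, "tz": 0, "spin": 24},
  {"tx": -0.056, "ty": -0.088, "tz": 0, "spin": 32},
  {"tx": -0.07, "ty": -0.11, "tz": 0, "spin": 40},
  {"tx": -0.084, "ty": -0.13, "tz": 0, "spin": 48},
  {"tx": -0.098, "ty": -0.15, "tz": 0, "spin": 56},
  {"tx": -0.113, "ty": -0.173, "tz": 0, "spin": 64},
])

```text
t: 42.75
ee_pos: [489.5, -72.3, 219.0]
orientation: [2.515, 1.881, 0.002]
ft_force: [-0.5, -0.3, -1.5]
width: 23.8
grasp_force: 30.0
```

Emit:
apply_moves([
  {"tx": 0, "ty": 0, "tz": -0.01, "spin": 8},
  {"tx": 0, "ty": 0, "tz": -0.02, "spin": 16},
  {"tx": 0, "ty": 0, "tz": -0.03, "spin": 24},
  {"tx": 0, "ty": 0, "tz": -0.03, "spin": 24.4},
  {"tx": 0, "ty": 0, "tz": -0.03, "spin": 24.4},
  {"tx": 0, "ty": 0, "tz": -0.03, "spin": 24.4},
  {"tx": 0, "ty": 0, "tz": -0.03, "spin": 24.4},
  {"tx": 0, "ty": 0, "tz": -0.03, "spin": 24.4},
])

```text
t: 43.55
ee_pos: [490.1, -71.8, 189.1]
orientation: [2.069, 2.363, 0.001]
ft_force: [0.4, -0.8, -2.0]
width: 23.8
grasp_force: 30.0
```

```bash
python3 st.py; python3 pose.py scene21.png
python3 - <<'E'
from h import *
b=cv2.imread("pics/scene21.png"); u=proj("scene",[ctrl.get_obs()["ee_pos"]])[0].round().astype(int); print(u)
for y in range(u[1]+4,u[1]+46): print(y,"".join("%3d"%(min(v,254)//2) for v in b[y,u[0]-12:u[0]+20].max(1)))
E
```

```text
{'t': 43.55, 'qpos': [-0.17, 0.28, 1.94, -0.0, 0.92, -0.3], 'ee_pos': [490.09, -71.8, 189.06], 'ft_force': [0.44, -0.84, -1.95], 'moment': [-0.04, 0.06, 0.01], 'grasp_force': 30.0, 'width': 23.81}
closing deg 7.58 z axis [ 0.001 -0.    -1.   ]
yaw 1.703 theta,fwd,up [73.6 -4.   4.9] score 0.818
charger frame: lens [0.8, 69.2, 116.3] tail [0.8, 104.4, 235.7] tcp [0.8, 99.4, 189.1]
yaw 1.703 theta,fwd,up [71.5 -2.3  3.8] score 0.816
charger frame: lens [0.8, 67.7, 116.1] tail [0.8, 107.2, 234.2] tcp [0.8, 99.4, 189.1]
yaw 1.703 theta,fwd,up [70.2 -1.9  2.9] score 0.804
charger frame: lens [0.7, 66.0, 116.0] tail [0.8, 108.3, 233.1] tcp [0.8, 99.4, 189.1]
[358 215]
219  41 41 41 40 38 34 32 30 29 28 26 26 27 26 23 16  9  6  6  7  9 10 23 54 86 99101100 91 64 51 76
220  42 41 41 41 40 38 37 36 32 28 25 24 24 23 20 14  8  6  6  7  9  9 14 35 62 75 77 77 71 51 41 57
221  41 41 41 41 40 40 40 38 35 29 25 23 21 17 14 10  7  6  6  6  8  9 11 19 33 39 40 41 38 30 28 33
222  40 41 41 41 40 41 41 40 37 32 27 23 18 11  8  6  6  6  7  7  8  9  9 16 29 36 38 39 39 37 30 26
223  41 41 41 41 40 40 40
[... 3112 characters left out ...]
3 63 64 64 63 61 51 41 37 35 35 34 33 33 35 36 35 36 38 39 40 43 47 49 54 58 62 67 70 74 77 78
255  63 64 64 64 63 60 48 38 36 35 34 31 30 30 31 32 33 33 34 35 36 36 37 38 40 42 44 47 51 58 63 67
256  64 63 64 64 62 56 45 37 35 35 32 28 27 28 27 28 29 30 31 32 32 33 34 36 35 36 36 38 39 41 44 47
257  64 63 63 64 60 52 42 36 35 34 30 27 27 27 27 27 27 27 28 28 28 29 30 31 32 33 33 34 35 36 36 37
258  64 64 63 62 56 47 39 36 36 32 27 25 26 27 27 28 27 27 28 28 27 27 28 28 28 29 30 31 32 34 35 36
259  64 64 63 61 52 42 37 36 34 30 26 24 26 27 27 27 27 27 27 28 27 27 26 27 27 27 27 28 28 31 34 36
260  63 64 63 58 48 39 37 35 33 28 24 25 26 27 27 27 27 27 27 28 27 27 27 27 27 27 27 26 27 31 35 38
```

Torch A: about 72° upright, lens at charger (0.8, 68, 116). Shifting +9 mm along the charger's y and inserting 12 mm.

Emit:
apply_moves([
  {"tx": -0.002, "ty": 0.009, "tz": 0, "spin": 0},
  {"tx": -0.002, "ty": 0.009, "tz": -0.012, "spin": 0},
  {"tx": -0.002, "ty": 0.009, "tz": -0.024, "spin": 0},
  {"tx": -0.002, "ty": 0.009, "tz": -0.034, "spin": 0},
  {"tx": -0.002, "ty": 0.009, "tz": -0.042, "spin": 0},
  {"tx": -0.002, "ty": 0.009, "tz": -0.046, "spin": 0},
  {"tx": -0.002, "ty": 0.009, "tz": -0.05, "spin": 0},
  {"tx": -0.002, "ty": 0.009, "tz": -0.05, "spin": 0},
])

```text
t: 44.4
ee_pos: [487.7, -62.9, 138.2]
orientation: [-2.069, -2.364, 0.001]
ft_force: [-0.4, -0.1, -1.6]
width: 24.3
grasp_force: 30.0
```

Emit:
apply_moves([
  {"tx": 0, "ty": 0, "tz": -0.003, "spin": 0},
  {"tx": 0, "ty": 0, "tz": -0.006, "spin": 0},
  {"tx": 0, "ty": 0, "tz": -0.009, "spin": 0},
  {"tx": 0, "ty": 0, "tz": -0.012, "spin": 0},
  {"tx": 0, "ty": 0, "tz": -0.015, "spin": 0},
  {"tx": 0, "ty": 0, "tz": -0.018, "spin": 0},
  {"tx": 0, "ty": 0, "tz": -0.018, "spin": 0},
  {"tx": 0, "ty": 0, "tz": -0.018, "spin": 0},
])

```text
t: 45.2
ee_pos: [487.8, -62.8, 120.6]
orientation: [-2.069, -2.364, 0.0]
ft_force: [-0.4, -0.4, -0.9]
width: 23.5
grasp_force: 30.0
```

```bash
python3 st.py; python3 pose.py scene22.png
```

```text
{'t': 45.2, 'qpos': [-0.15, 0.39, 1.99, -0.0, 0.76, -0.29], 'ee_pos': [487.81, -62.83, 120.59], 'ft_force': [-0.37, -0.38, -0.91], 'moment': [-0.03, 0.08, -0.0], 'grasp_force': 30.0, 'width': 23.48}
closing deg 7.62 z axis [-0.  0. -1.]
yaw 1.704 theta,fwd,up [74.3 -6.8  5. ] score 0.712
charger frame: lens [-0.3, 76.8, 47.6] tail [-0.3, 110.4, 167.4] tcp [-0.3, 108.6, 120.6]
yaw 1.704 theta,fwd,up [69.2 -3.1  1.3] score 0.673
charger frame: lens [-0.3, 72.7, 46.4] tail [-0.3, 116.8, 162.9] tcp [-0.3, 108.6, 120.6]
yaw 1.704 theta,fwd,up [64.8 -0.6  2.1] score 0.565
charger frame: lens [-0.3, 68.6, 49.9] tail [-0.3, 121.6, 162.6] tcp [-0.3, 108.6, 120.6]
```

No contact; lens in. Swinging upright.

Emit:
apply_moves([
  {"tx": 0.0005, "ty": -0.004, "tz": 0, "spin": 0},
  {"tx": 0.001, "ty": -0.008, "tz": 0, "spin": 0},
  {"tx": 0.0016, "ty": -0.012, "tz": 0, "spin": 0},
  {"tx": 0.002, "ty": -0.015, "tz": 0, "spin": 0},
  {"tx": 0.0024, "ty": -0.018, "tz": 0, "spin": 0},
  {"tx": 0.003, "ty": -0.021, "tz": 0, "spin": 0},
  {"tx": 0.003, "ty": -0.023, "tz": 0, "spin": 0},
  {"tx": 0.003, "ty": -0.023, "tz": 0, "spin": 0},
])

```text
t: 46.05
ee_pos: [490.8, -85.8, 120.8]
orientation: [-2.069, -2.363, -0.001]
ft_force: [0.1, 4.5, 1.0]
width: 23.3
grasp_force: 29.9
```

```bash
python3 st.py; python3 pose.py scene23.png | head -2
```

```text
{'t': 46.05, 'qpos': [-0.2, 0.39, 1.98, 0.0, 0.77, -0.33], 'ee_pos': [490.84, -85.82, 120.85], 'ft_force': [0.1, 4.48, 1.01], 'moment': [1.03, 0.15, -0.02], 'grasp_force': 29.88, 'width': 23.34}
closing deg 7.58 z axis [ 0.     0.001 -1.   ]
yaw 1.703 theta,fwd,up [87.  -4.5  5.6] score 0.681
charger frame: lens [-0.3, 76.0, 45.1] tail [-0.3, 82.6, 169.4] tcp [-0.3, 85.4, 120.8]
```

Emit:
apply_moves([
  {"tx": 0.0003, "ty": -0.002, "tz": 0, "spin": 0},
  {"tx": 0.0005, "ty": -0.004, "tz": 0, "spin": 0},
  {"tx": 0.0008, "ty": -0.006, "tz": 0, "spin": 0},
  {"tx": 0.0008, "ty": -0.007, "tz": 0, "spin": 0},
  {"tx": 0.0008, "ty": -0.007, "tz": 0, "spin": 0},
  {"tx": 0.0005, "ty": -0.0045, "tz": 0, "spin": 0},
  {"tx": 0.0003, "ty": -0.003, "tz": 0, "spin": 0},
  {"tx": 0.0003, "ty": -0.003, "tz": 0, "spin": 0},
])

```text
t: 46.9
ee_pos: [491.2, -89.0, 120.6]
orientation: [2.068, 2.364, -0.0]
ft_force: [1.0, -0.6, -1.8]
width: 23.4
grasp_force: 29.9
```

Emit:
apply_moves([
  {"tx": 0, "ty": 0, "tz": -0.004, "spin": 0},
  {"tx": 0, "ty": 0, "tz": -0.008, "spin": 0},
  {"tx": 0, "ty": 0, "tz": -0.012, "spin": 0},
  {"tx": 0, "ty": 0, "tz": -0.016, "spin": 0},
  {"tx": 0, "ty": 0, "tz": -0.02, "spin": 0},
  {"tx": 0, "ty": 0, "tz": -0.024, "spin": 0},
  {"tx": 0, "ty": 0, "tz": -0.028, "spin": 0},
  {"tx": 0, "ty": 0, "tz": -0.028, "spin": 0},
])

```text
t: 47.7
ee_pos: [490.7, -88.8, 92.1]
orientation: [-2.068, -2.364, 0.001]
ft_force: [0.4, 0.0, -2.6]
width: 23.7
grasp_force: 29.9
```

Emit:
apply_moves([
  {"tx": 0, "ty": 0, "tz": -0.002, "spin": 0},
  {"tx": 0, "ty": 0, "tz": -0.004, "spin": 0},
  {"tx": 0, "ty": 0, "tz": -0.006, "spin": 0},
  {"tx": 0, "ty": 0, "tz": -0.008, "spin": 0},
  {"tx": 0, "ty": 0, "tz": -0.008, "spin": 0},
  {"tx": 0, "ty": 0, "tz": -0.008, "spin": 0},
  {"tx": 0, "ty": 0, "tz": -0.008, "spin": 0},
  {"tx": 0, "ty": 0, "tz": -0.008, "spin": 0},
])

```text
t: 48.5
ee_pos: [492.7, -90.2, 88.4]
orientation: [2.065, 2.362, 0.001]
ft_force: [-9.2, -5.0, 39.8]
width: 24.1
grasp_force: 31.6
```

```bash
python3 st.py
```

```text
{'t': 48.5, 'qpos': [-0.2, 0.45, 1.99, -0.0, 0.7, -0.34], 'ee_pos': [492.68, -90.2, 88.41], 'ft_force': [-9.18, -5.02, 39.8], 'moment': [-1.11, 2.45, -0.05], 'grasp_force': 31.64, 'width': 24.08}
closing deg 7.67 z axis [ 0.003 -0.002 -1.   ]
```

Emit:
apply_moves([
  {"tx": 0, "ty": 0, "tz": 0.004, "spin": 0},
  {"tx": 0, "ty": 0, "tz": 0.004, "spin": 0},
  {"tx": 0, "ty": 0, "tz": 0.004, "spin": 0},
  {"tx": 0, "ty": 0, "tz": 0.004, "spin": 0},
  {"tx": 0, "ty": 0, "tz": 0.004, "spin": 0},
  {"tx": 0, "ty": 0, "tz": 0.004, "spin": 0},
  {"tx": 0, "ty": 0, "tz": 0.004, "spin": 0},
  {"tx": 0, "ty": 0, "tz": 0.004, "spin": 0},
], gripper=-0.2)

```text
t: 49.3
ee_pos: [491.1, -88.8, 88.5]
orientation: [-2.069, -2.364, 0.0]
ft_force: [-0.8, 0.9, -0.3]
width: 52.8
grasp_force: 0.0
```

Emit:
apply_moves([
  {"tx": 0, "ty": 0, "tz": 0.01, "spin": 0},
  {"tx": 0, "ty": 0, "tz": 0.025, "spin": 0},
  {"tx": 0, "ty": 0, "tz": 0.04, "spin": 0},
  {"tx": 0, "ty": 0, "tz": 0.055, "spin": 0},
  {"tx": 0, "ty": 0, "tz": 0.075, "spin": 0},
  {"tx": 0, "ty": 0, "tz": 0.1, "spin": 0},
  {"tx": 0, "ty": 0, "tz": 0.12, "spin": 0},
  {"tx": 0, "ty": 0, "tz": 0.12, "spin": 0},
])

```text
t: 50.1
ee_pos: [492.9, -89.2, 211.9]
orientation: [2.066, 2.36, 0.005]
ft_force: [0.5, -0.9, -0.1]
width: 52.7
grasp_force: 0.0
```

Emit:
apply_moves([
  {"tx": 0, "ty": 0.04, "tz": 0, "spin": 0},
  {"tx": 0, "ty": 0.08, "tz": 0, "spin": 0},
  {"tx": 0, "ty": 0.12, "tz": 0, "spin": 0},
  {"tx": 0, "ty": 0.16, "tz": 0, "spin": 0},
  {"tx": 0, "ty": 0.2, "tz": 0, "spin": 0},
  {"tx": 0, "ty": 0.22, "tz": 0, "spin": 0},
  {"tx": 0, "ty": 0.22, "tz": 0, "spin": 0},
  {"tx": 0, "ty": 0.22, "tz": 0, "spin": 0},
], gripper=1)

```text
t: 50.9
ee_pos: [490.6, 131.1, 208.1]
orientation: [-2.067, -2.365, 0.002]
ft_force: [0.4, 0.1, -1.0]
width: 0.3
grasp_force: 0.0
```

```bash
python3 st.py
python3 - <<'E'
from h import *
b=shot("scene","scene24.png")[:,:,::-1]; t=shot("top","top24.png")[:,:,::-1]
c,s=np.cos(.133),np.sin(.133); P=lambda x,y,z:[502.5+x*c-y*s,-170.4+x*s+y*c,z]
for n in("scene","top"):
    print(n,"tails exp",np.round(proj(n,[P(0,0,135),P(0,80,135)]),1).tolist(),"pad exp",np.round(proj(n,[P(-40,-165,120)]),1).tolist())
    print(" torch",[(np.round(d["box"]).tolist(),round(d["score"],2)) for d in ctrl.outline_of("torch_0",n)])
    print(" pad",[(np.round(d["uv"],1).tolist(),round(d["score"],2)) for d in ctrl.pinpoint("lever_pad",n)])
cr=lambda im,x,y,w,h,k:cv2.resize(np.ascontiguousarray(im[y:y+h,x:x+w]),(int(w*k),int(h*k)),interpolation=cv2.INTER_CUBIC)
A=cr(b,325,215,175,115,4.5); B=np.zeros((80,A.shape[1],3),np.uint8)
cv2.imwrite("pics/c24.png",np.hstack([cr(b,330,215,170,115,2.6)[:299],cr(t,330,195,150,76,2.3)[:0]]) if 0 else A)
print(A.shape)
def prof(cam,im,u):
    g=im.max(2); return g
E
```

```text
{'t': 50.9, 'qpos': [0.24, 0.27, 1.9, -0.0, 0.97, 0.1], 'ee_pos': [490.56, 131.07, 208.06], 'ft_force': [0.43, 0.09, -1.05], 'moment': [-0.07, 0.05, 0.01], 'grasp_force': 0.0, 'width': 0.27}
closing deg 7.7 z axis [-0.001 -0.001 -1.   ]
scene tails exp [[400.4, 243.9], [365.6, 236.5]] pad exp [[471.8, 277.1]]
 torch [([356.0, 232.0, 373.0, 267.0], 0.9), ([387.0, 241.0, 407.0, 278.0], 0.69)]
 pad [([474.0, 276.3], 0.63)]
top tails exp [[395.1, 234.2], [363.2, 237.5]] pad exp [[461.1, 243.6]]
 torch [([385.0, 229.0, 401.0, 244.0], 0.55), ([354.0, 230.0, 368.0, 245.0], 0.42)]
 pad [([458.1, 239.6], 0.63)]
(517, 787, 3)
```

Both torches stand in their bays at the expected pixels in both views. Now the lever: triangulate the pad and move above it with shut fingers.

Run:
```python
from h import *
c,s=np.cos(.133),np.sin(.133)
ins=lambda P:np.round([(P[0]-502.5)*c+(P[1]+170.4)*s,-(P[0]-502.5)*s+(P[1]+170.4)*c,P[2]],1)
print(ins(tri((474,276.3),(458.1,239.6))),ins(tri((471,276),(463,240))),ins(tri((471,274.5),(461.5,241))))
```

```text
[ -27.4 -165.3  110.7] [ -32.5 -167.   118.2] [ -34.2 -164.1  122.6]
```

Emit:
apply_moves([
  {"tx": -0.001, "ty": -0.04, "tz": 0, "spin": 0},
  {"tx": -0.002, "ty": -0.08, "tz": 0, "spin": 0},
  {"tx": -0.003, "ty": -0.12, "tz": 0, "spin": 0},
  {"tx": -0.004, "ty": -0.16, "tz": 0, "spin": 0},
  {"tx": -0.005, "ty": -0.2, "tz": 0, "spin": 0},
  {"tx": -0.006, "ty": -0.24, "tz": 0, "spin": 0},
  {"tx": -0.007, "ty": -0.28, "tz": 0, "spin": 0},
  {"tx": -0.008, "ty": -0.32, "tz": 0, "spin": 0},
])

```text
t: 52.0
ee_pos: [482.6, -191.0, 208.8]
orientation: [2.07, 2.363, 0.0]
ft_force: [-0.1, -0.7, -0.1]
width: 0.8
grasp_force: 0.0
```

Emit:
apply_moves([
  {"tx": -0.001, "ty": -0.04, "tz": 0, "spin": 0},
  {"tx": -0.002, "ty": -0.08, "tz": 0, "spin": 0},
  {"tx": -0.003, "ty": -0.12, "tz": 0, "spin": 0},
  {"tx": -0.004, "ty": -0.151, "tz": -0.01, "spin": 0},
  {"tx": -0.004, "ty": -0.151, "tz": -0.03, "spin": 0},
  {"tx": -0.004, "ty": -0.151, "tz": -0.05, "spin": 0},
  {"tx": -0.004, "ty": -0.151, "tz": -0.06, "spin": 0},
  {"tx": -0.004, "ty": -0.151, "tz": -0.06, "spin": 0},
])

```text
t: 52.8
ee_pos: [478.0, -339.5, 147.3]
orientation: [-2.068, -2.361, 0.0]
ft_force: [-0.4, 0.2, -0.3]
width: 0.3
grasp_force: 0.0
```

```bash
python3 st.py
```

```text
{'t': 52.8, 'qpos': [-0.64, 0.46, 1.77, -0.0, 0.91, -0.77], 'ee_pos': [478.02, -339.49, 147.31], 'ft_force': [-0.38, 0.23, -0.3], 'moment': [-0.05, 0.03, 0.06], 'grasp_force': 0.0, 'width': 0.29}
closing deg 7.59 z axis [-0.002  0.002 -1.   ]
```

Emit:
apply_moves([
  {"tx": 0.001, "ty": 0, "tz": -0.012, "spin": 0},
  {"tx": 0.002, "ty": 0, "tz": -0.022, "spin": 0},
  {"tx": 0.002, "ty": 0, "tz": -0.028, "spin": 0},
  {"tx": 0.002, "ty": 0, "tz": -0.034, "spin": 0},
  {"tx": 0.001, "ty": 0, "tz": -0.04, "spin": 0},
  {"tx": 0.001, "ty": 0, "tz": -0.046, "spin": 0},
  {"tx": 0, "ty": 0, "tz": -0.05, "spin": 0},
  {"tx": 0, "ty": 0, "tz": -0.05, "spin": 0},
])

```text
t: 53.6
ee_pos: [478.9, -339.5, 97.9]
orientation: [-2.068, -2.364, -0.0]
ft_force: [-0.2, -0.1, 0.6]
width: 0.9
grasp_force: 0.2
```

Emit:
apply_moves([
  {"tx": 0, "ty": 0, "tz": -0.004, "spin": 0},
  {"tx": 0, "ty": 0, "tz": -0.008, "spin": 0},
  {"tx": 0, "ty": 0, "tz": -0.012, "spin": 0},
  {"tx": 0, "ty": 0, "tz": -0.015, "spin": 0},
  {"tx": 0, "ty": 0, "tz": -0.017, "spin": 0},
  {"tx": 0, "ty": 0, "tz": -0.017, "spin": 0},
  {"tx": 0, "ty": 0, "tz": -0.017, "spin": 0},
  {"tx": 0, "ty": 0, "tz": -0.017, "spin": 0},
])

```text
t: 54.4
ee_pos: [479.2, -339.9, 81.8]
orientation: [2.069, 2.364, 0.0]
ft_force: [-0.3, 0.2, -0.8]
width: 0.8
grasp_force: 0.0
```

```bash
python3 st.py
```

```text
{'t': 54.4, 'qpos': [-0.64, 0.56, 1.8, 0.0, 0.78, -0.77], 'ee_pos': [479.24, -339.88, 81.81], 'ft_force': [-0.29, 0.15, -0.85], 'moment': [-0.01, 0.07, 0.02], 'grasp_force': 0.0, 'width': 0.8}
closing deg 7.62 z axis [ 0. -0. -1.]
```

Emit:
apply_moves([
  {"tx": 0, "ty": 0, "tz": -0.001, "spin": 0},
  {"tx": 0, "ty": 0, "tz": -0.002, "spin": 0},
  {"tx": 0, "ty": 0, "tz": -0.003, "spin": 0},
  {"tx": 0, "ty": 0, "tz": -0.004, "spin": 0},
  {"tx": 0, "ty": 0, "tz": -0.004, "spin": 0},
  {"tx": 0, "ty": 0, "tz": -0.004, "spin": 0},
  {"tx": 0, "ty": 0, "tz": -0.004, "spin": 0},
  {"tx": 0, "ty": 0, "tz": -0.004, "spin": 0},
])

```text
t: 55.2
ee_pos: [479.4, -340.1, 80.3]
orientation: [2.068, 2.363, -0.0]
ft_force: [-5.4, 4.7, 25.0]
width: 0.6
grasp_force: 12.2
```

Emit:
apply_moves([
  {"tx": 0, "ty": 0, "tz": 0.02, "spin": 0},
  {"tx": 0, "ty": 0, "tz": 0.05, "spin": 0},
  {"tx": 0, "ty": 0, "tz": 0.08, "spin": 0},
  {"tx": 0, "ty": 0, "tz": 0.12, "spin": 0},
  {"tx": -0.02, "ty": 0.04, "tz": 0.13, "spin": 0},
  {"tx": -0.04, "ty": 0.08, "tz": 0.13, "spin": 0},
  {"tx": -0.05, "ty": 0.12, "tz": 0.13, "spin": 0},
  {"tx": -0.06, "ty": 0.16, "tz": 0.13, "spin": 0},
])

```text
t: 56.0
ee_pos: [418.3, -178.6, 207.9]
orientation: [2.07, 2.363, 0.0]
ft_force: [0.4, -0.4, 0.2]
width: 0.8
grasp_force: 0.0
```

Emit:
apply_moves([
  {"tx": 0, "ty": 0.04, "tz": 0, "spin": 0},
  {"tx": 0, "ty": 0.08, "tz": 0, "spin": 0},
  {"tx": 0, "ty": 0.12, "tz": 0, "spin": 0},
  {"tx": 0, "ty": 0.16, "tz": 0, "spin": 0},
  {"tx": 0, "ty": 0.2, "tz": 0, "spin": 0},
  {"tx": 0, "ty": 0.24, "tz": 0, "spin": 0},
  {"tx": 0, "ty": 0.28, "tz": 0, "spin": 0},
  {"tx": 0, "ty": 0.32, "tz": 0, "spin": 0},
])

```text
t: 56.8
ee_pos: [418.9, 141.9, 207.9]
orientation: [2.069, 2.364, 0.001]
ft_force: [0.6, -1.2, -0.2]
width: 0.5
grasp_force: 0.0
```

```bash
python3 st.py
python3 - <<'E'
from h import *
b=shot("scene","scene25.png")[:,:,::-1]; t=shot("top","top25.png")[:,:,::-1]
c,s=np.cos(.133),np.sin(.133); P=lambda x,y,z:[502.5+x*c-y*s,-170.4+x*s+y*c,z]
for n in("scene","top"):
    print(n,"pad down exp",np.round(proj(n,[P(-48,-165,80)]),1).tolist(),[(np.round(d["uv"],1).tolist(),round(d["score"],2)) for d in ctrl.pinpoint("lever_pad",n)],[(np.round(d["box"]).tolist(),round(d["score"],2)) for d in ctrl.outline_of("torch_0",n)])
cr=lambda im,x,y,w,h,W,H:cv2.resize(np.ascontiguousarray(im[y:y+h,x:x+w]),(W,H),interpolation=cv2.INTER_CUBIC)
W=np.vstack([np.hstack([cr(b,335,225,160,105,480,315),cr(t,340,195,135,75,320,178*1).repeat(1,0) if 0 else cr(t,340,190,130,128,320,315)]),cr(t,60,60,460,164,800,285)])
cv2.imwrite("pics/fin.png",W)
E
```

```text
{'t': 56.8, 'qpos': [0.3, 0.17, 2.03, -0.0, 0.94, 0.17], 'ee_pos': [418.89, 141.86, 207.91], 'ft_force': [0.63, -1.17, -0.24], 'moment': [-0.02, 0.03, -0.0], 'grasp_force': 0.0, 'width': 0.54}
closing deg 7.63 z axis [ 0.001  0.    -1.   ]
scene pad down exp [[468.3, 293.3]] [([469.5, 292.6], 0.67)] [([356.0, 231.0, 373.0, 268.0], 0.71), ([388.0, 243.0, 407.0, 280.0], 0.67), ([305.0, 285.0, 326.0, 310.0], 0.41)]
top pad down exp [[457.4, 248.0]] [([458.1, 247.7], 0.65), ([333.9, 280.4], 0.6)] [([355.0, 233.0, 368.0, 245.0], 0.59), ([387.0, 230.0, 400.0, 242.0], 0.47)]
```

View pics/fin.png

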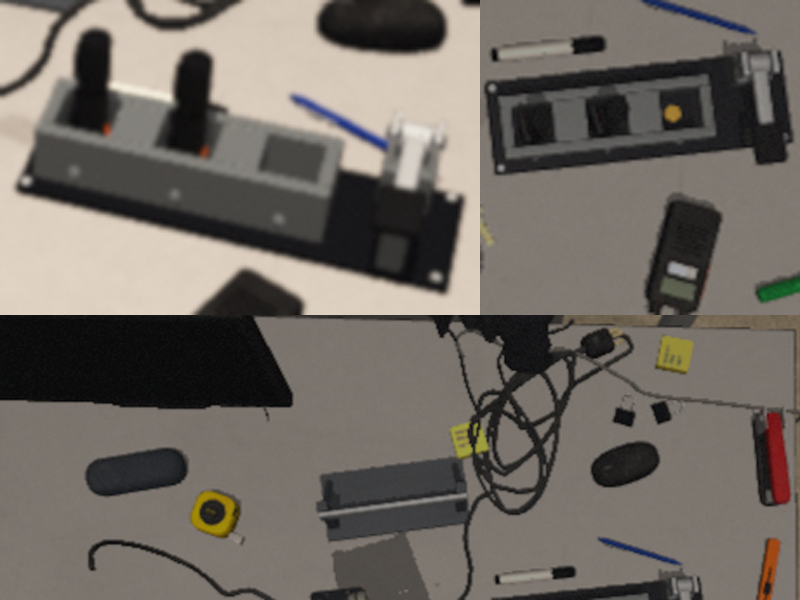

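The final view shows both torches upright in bays 1 and 2. The marker lies beside the charger, the lever is down by itself (pad at scene (469.5,292.6), expected (468.3,293.3)), and the tape, keys and radio are where they were. Handing in.

```bash
python3 -c "
from workcell import ctrl
print(ctrl.close_job())"
```

```text
the job is handed in; nothing more can be done
None
```

The job is handed in: the marker lies on the desk beside the charger, both torches present stand lens-down in bays 1 and 2 (the tipping bar brought them to about 72–76° and the bay wall did the rest), the lever is latched down, and the keys, radio and tape measure were not touched; the first torch caught a bay rim once at about 47 N and was reseated.

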